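# Load a supply board in the test cradle and hold the cam lever at full lift

### The arm

A 6-joint arm with a two-finger parallel gripper is mounted at the origin on a cart in front of the work surface, level with it; the furniture and walls round the work are solid. World frame = base frame: x ahead of the robot, y to its left, z up, the work surface at z = 0. Lengths are in m, angles in rad, forces in N, time in s.
With the tool pointing down it reaches from about 0.35 to 0.775 m from the base axis. Payload 5.5 kg.
Tool frame: the origin (TCP) lies midway between the tips of the shut fingers; the grasp point (between the pads) lies 19 mm behind it; z points along the fingers, y is the direction in which the jaws open and shut (so a half turn about z gives the same grasp; the last joint's range is limited). The gripper opens to 85 mm and grips with 20 to 120 N. Pads are 22 mm wide; open, the fingers measure 114 mm over their backs; the gripper's body (76 mm by 85 mm) begins 54 mm behind the grasp point. The pads swing forward as they close: fully open they stand 13 mm farther back than shut.
Start: joints at [1.06, 0.313, 0.046, 1.304, 0, 1.431], TCP at [0.208, 0.536, 0.231] pointing down, gripper open.
Joint ranges: [-2.76, 2.76], [-0.86, 1.69], [-1.03, 1.26], [-2.2, 2.34], [-1.47, 1.5], [-3.14, 3.14]. Speed limits (rad/s): [2.57, 2.57, 3.14, 3.14, 3.14, 3.14].

### API

Orientations are given as a unit quaternion [x, y, z, w].
In Python, from workcell import bot, optics gives the robot as it stands.
- The arm moves only by the shell command python3 -m crank 'ROWS' [FORCE]. ROWS is JSON, a list of rows, each an object of numbers: "jaw": the closure, from -1 (fully open) to 1 (shut); "dx", "dy", "dz": the shift along the tool's x, y, z in cm; "spin": the turn about the tool's z in rad. A call has 1 to 8 rows; each row shifts and turns the commanded pose from where the row before left it, along the tool's axes as they then stand; what a row does not reach is not made up. A row lasts 1/8 s, in which the tool goes at most 62.5 mm and 10.7 degrees, less where a joint would pass 70% of its speed; a pose out of reach is approached as far as the arm can. A call is refused whole if a number of a shift passes 6.25 or a number of a turn 0.188, either way. A call with a gripper value outside its range is refused whole. The fingers move at their own pace and stop on an object; FORCE is the grip in N (left out, the last holds). Time passes only in rows, so rows that do not move let the fingers close. It gives the time, the measured TCP pose, the force and the opening at its end, in the units of the state.
- bot.state(): the state, without advancing time (a new reading comes with each control period).
- optics.capture(name): name is "side" or "top"; returns the picture (400x640x3 uint8, red, green, blue); there is no depth.
- optics.camera_model(name): a dict with "fx", "fy", "cx", "cy" (pixels), "k1" (the pictures are not rectified: a ray, as slopes to the right and down, at radius r is drawn at 1 + k1 r^2 times it, then the intrinsics apply), "rvec" (rotation vector, rad) and "tvec" (3), from world to camera coordinates, as OpenCV has them. Camera axes: x right, y down, z forward; pixel columns grow to the right and rows downward; lengths in m; the calibration is good to about 2 mm. A picture is of the moment at which its call begins. camera_model takes no time and is no camera call.
- bot.hand_in(): hands the job in, once; it reports no verdict.
Trained networks look in the newest picture that a camera, given by its name, has taken for a name from the list of things; names that differ only in an ending like _2 or _b are one class to them, and where a whole thing is asked for, a point or a joint stands for the part that bears it (a point fixed in the world has none). Each returns a list of dicts, best first, with "confidence" (0 to 1); they miss things now and then, are a little off and sometimes report something else, mostly with a low value. They report only what shows in the picture. A call takes as long as a camera call. They do not tell look-alikes from the thing itself.
- optics.masks_of(target, camera): "region" (400x640 bool, what is visible of it) and "rect" ([centre column, centre row, width, height] in pixels, round what is visible of it).
The state is a dict: "t": time; "qpos": joint angles; "joint_velocities": joint speeds; "tau": joint torques, N m; "tcp_pos": TCP position; "tool_rot": TCP orientation; "wrist_force": force on the tool from outside, world axes, zero at the start; "moment": the same for the moment, N m; "width": finger opening in m.
Only numpy, scipy, OpenCV 4.12 (cv2) and the standard library are available. Lean on these libraries where they do the work, as an engineer would, in place of code of your own. Each camera call takes 0.05 s, during which the arm holds its last target.

### The job

Load the loose supply board that lies to the left of the steel test cradle: lay it flat in the cradle's black nest between the corner guides, white connector at the closed end so that its other end faces the brass contacts, and let go of it. Then take the upright black grip of the cam lever and swing it clockwise (seen from above) to the cam's highest lift, where the arm stands over the black index line on the base and the contacts press hard on the board; past the line the cam drops off again, and a spring throws the lever back when it is let go, so finish with the gripper still holding it there for the test. Leave the other things on the bench where they are.

Things in the scene. Friction and masses are not known exactly. Their poses are not given: they have to be found in the camera images.
- board: the loose supply board: green circuit board 46 x 72 x 4.4 mm with a black and yellow transformer (20 wide, 28 long, top 25 mm up, its middle 7 mm from the origin towards the plain end) and low parts. Origin: centre of the underside; z up, x across, y along, towards the end with the white connector (35.5 mm away). Take it by the long edges (46 mm) or the transformer (20 mm); about 55 g
- board_contact_end (a point): middle of the board's plain end (no connector): 36.5 mm from its origin along its -y, 2 mm up; this end must face the brass contacts
- cradle: heavy steel base plate 104 x 200 x 16 mm that does not move. Origin: bench level; the plate spans x -52..52, y -119..81 mm. x points away from the index-line side, y along it from the cam to the closed end of the nest, z up. Nest: black floor 38 mm wide, 24 mm up; at each end a pair of corner guides 49 mm apart, 13 mm above the floor, flared at the top, with 50 mm between the pairs for fingers
- nest_seat (a point): where the board's origin lies when pressed home on the closed end: on the nest floor, at x 0, y 26, z 24 mm in the cradle's axes; board and cradle axes then agree. The nest is 82 mm long, so the board may first be laid up to 10 mm short of this point, towards the cam (-y); the contacts push it home. Fence at the closed end: 36 mm above the bench, flared to 41 mm
- contact_head: black block 40 mm wide with seven brass contacts on a sprung carriage, at the cam end of the nest, 26 to 42 mm above the bench; the cam drives it along the cradle's +y. Its springs give after it has closed the 10 mm of slack: about 7 N on the board at the highest lift. Origin: bench level, back face of the block
- cam_lever (a joint): angle of the cam lever, rad: 0 at its rest stop, growing clockwise seen from above; highest lift at 1.90, where the arm points along the cradle's -x over the index line; far stop at 2.50. A return spring pulls it to 0 with 0.15 N m at rest and 0.35 N m at 1.90 (about 4 N at the grip), and the cam adds up to 0.1 N m on the way
- lever_grip: upright black revolving grip at the end of the lever: 23 mm across, 44 mm tall. Origin: centre of its underside, 60.5 mm above the bench, 95 mm from the pivot; the steel arm (14 mm wide, top 60 mm up) lies just below. It turns freely about its own upright axis, so the gripper need not turn with the lever
- lever_pivot (a point): point on the lever's upright axis, 56 mm above the bench, at x 0, y -75 mm in the cradle's axes
- index_line (a point): black line across the base from the cam to the plate's edge, 50 mm from the lever's axis along the cradle's -x, 16 mm above the bench: the arm lies over it at the highest lift
- flux_bottle: bystander: white squeeze bottle with a needle tip, 35 mm across, 105 mm tall, behind the nest; origin under its centre
- solder_spool: bystander: reel of solder wire, 54 mm across, 46 mm tall; origin under its centre
- esd_brush: bystander: black brush 16 x 122 x 10 mm lying in front of the cradle; origin under its middle, y along it
- screw_tray: bystander: round steel dish of screws, 87 mm across, 20 mm tall; origin under its centre
Mind the look-alikes: they are no part of the job. Leave any orange or red look-alike of the board alone.

How it is judged:
By the outcome, as a careful person would: the job done as asked, in the order asked, and still so for the second after the job is handed in, while the arm keeps its last pose, push and grip.
It also fails if it takes over 45 s, if anything falls off the work surface, if the arm or the gripper's body presses on something with over 40 N, if the wrist force passes 120 N, or if a joint passes its speed limit or range.

## Working session

There is one attempt and no reset: what is moved stays moved. The work goes in short steps, Python scripts to look and compute and a shell command to move; the robot and the scene stay as the last step left them, time stands still between calls to the robot, and variables do not carry over. Pictures are saved under pics/ and viewed, and the job is handed in when it is done.

```bash
ls; mkdir -p pics
python3 - <<'E'
from workcell import bot, optics
import cv2
print(bot.state())
for n in("side","top"):
    im=optics.capture(n); cv2.imwrite(f"pics/{n}0.png",im[:,:,::-1]); print(n,optics.camera_model(n))
E
```

```text
pics
{'t': 0.0, 'qpos': array([ 1.06039681e+00,  3.13996458e-01,  4.49877578e-02,  1.30358927e+00,
       -1.81450581e-06,  1.43118959e+00]), 'joint_velocities': array([-9.44547189e-04,  7.05307672e-04, -1.31955753e-03,  9.12627039e-04,
        4.15515256e-04,  2.66608293e-05]), 'tau': array([ 6.60348951e-05, -4.80626321e+01,  2.98532993e+01,  1.95262913e-02,
       -2.96486462e-05, -5.70678907e-06]), 'tcp_pos': array([0.2081192 , 0.53547571, 0.2304147 ]), 'tool_rot': array([ 1.84336067e-01,  9.82862861e-01, -8.53953346e-04, -2.86783265e-04]), 'wrist_force': array([-0.17609168,  0.27837063,  0.34028437]), 'moment': array([0.01772509, 0.0016894 , 0.040632  ]), 'width': 0.0858164996877056}
side {'fx': 402.2430328338508, 'fy': 402.2430328338508, 'cx': 320.1269153891713, 'cy': 199.64809176225174, 'k1': 0.009310170293961037, 'rvec': array([ 0.41481684, -2.62086951,  1.4371283 ]), 'tvec': array([0.54880615, 0.11163515, 0.8566999 ])}
top {'fx': 397.20013287441793, 'fy': 397.20013287441793, 'cx': 321.452227344638, 'cy': 202.83613688548846, 'k1': -0.041000859542733505, 'rvec': array([ 2.17950163, -2.14434756,  0.13874501]), 'tvec': array([0.0559534 , 0.58226321, 0.95911528])}
```

View pics/side0.png

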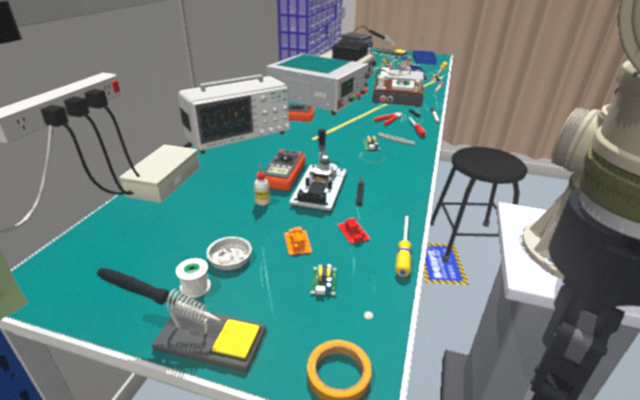

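View pics/top0.png

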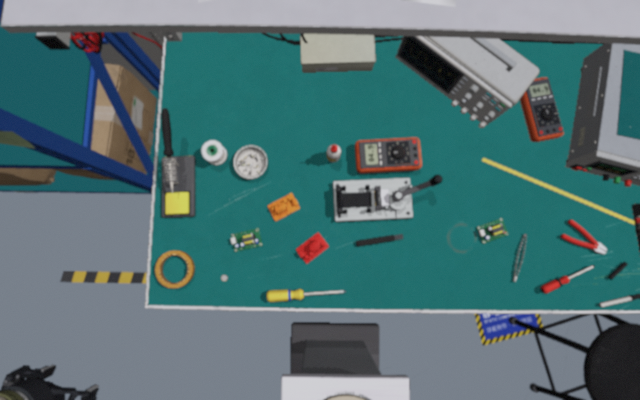

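```bash
cat > h.py <<'E'
import numpy as np, cv2
from workcell import bot, optics
def cam(n):
    m=optics.camera_model(n); R=cv2.Rodrigues(np.array(m["rvec"]))[0]; return m,R,np.array(m["tvec"])
def proj(n,P):
    m,R,t=cam(n); p=np.atleast_2d(P)@R.T+t; s=p[:,:2]/p[:,2:]; r2=(s**2).sum(1,keepdims=True)
    s=s*(1+m["k1"]*r2); return s*[m["fx"],m["fy"]]+[m["cx"],m["cy"]]
def ray(n,uv):
    m,R,t=cam(n); d=(np.array(uv,float)-[m["cx"],m["cy"]])/[m["fx"],m["fy"]]; s=d.copy()
    for _ in range(20): s=d/(1+m["k1"]*(s@s))
    v=R.T@np.array([*s,1]); return -R.T@t, v/np.linalg.norm(v)
def onz(n,uv,z):
    o,v=ray(n,uv); return o+v*(z-o[2])/v[2]
def tri(a,b):  # side uv, top uv
    o1,v1=ray("side",a);o2,v2=ray("top",b)
    A=np.stack([v1,-v2],1); k=np.linalg.lstsq(A,o2-o1,rcond=None)[0]
    p,q=o1+k[0]*v1,o2+k[1]*v2; return (p+q)/2,np.linalg.norm(p-q)
def zoom(n,name,u0,v0,u1,v1,f):
    im=cv2.imread(name)[v0:v1,u0:u1]; return cv2.resize(im,None,fx=f,fy=f,interpolation=cv2.INTER_CUBIC)
E
python3 - <<'E'
from h import *
cv2.imwrite("pics/tz1.png",zoom(0,"pics/top0.png",220,160,460,260,3.3))
cv2.imwrite("pics/sz1.png",zoom(0,"pics/side0.png",280,140,380,310,3.5))
for n in("top","side"):
    o,_=ray(n,(320,200)); print(n,o)
for t in ["board","cradle","contact_head","lever_grip","cam_lever","flux_bottle","esd_brush"]:
    for n in("top","side"):
        for d in optics.masks_of(t,n)[:3]:
            ys,xs=np.nonzero(d["region"]); print(t,n,round(d["confidence"],2),np.round(d["rect"],1),xs.mean().round(1),ys.mean().round(1))
E
```

```text
top [0.46088433 0.07123379 1.02204439]
side [0.3402179  0.79726817 0.54424311]
board top 0.77 [247.7 238.2  31.2  26.2] 246.0 239.2
board top 0.76 [285.1 207.   31.1  26.8] 283.8 206.1
board top 0.68 [314.2 247.7  32.4  29.8] 312.0 247.8
board side 0.97 [356.7 231.4  31.6  24.5] 353.3 230.6
board side 0.82 [298.7 241.   27.4  30.4] 297.3 241.3
board side 0.72 [324.5 279.1  25.7  33.7] 323.8 280.0
cradle top 0.79 [386.7 198.9 114.4  48.1] 375.7 198.0
cradle side 0.93 [318.2 171.1  57.6  84.5] 319.4 181.3
contact_head top 0.44 [375.6 197.7   5.1  13.4] 376.4 197.1
contact_head top 0.3 [215.8 151.4  24.9  21.7] 213.5 152.0
contact_head side 0.54 [323.8 178.3  16.7   9.4] 320.7 176.8
lever_grip top 0.62 [435.5 179.1  12.4   7.9] 435.5 179.3
lever_grip top 0.49 [376.6 198.2   3.5   9.3] 376.2 198.0
lever_grip side 0.42 [322.9 137.2  10.1  20.3] 321.7 136.3
cam_lever top 0.74 [417.4 192.3  49.   34.7] 410.1 192.2
cam_lever side 0.6 [325.9 152.8  21.   45.1] 324.6 152.3
flux_bottle top 0.51 [333.1 154.   15.   18. ] 333.3 152.6
flux_bottle side 0.56 [264.2 188.5  16.5  28.2] 261.9 189.7
flux_bottle side 0.17 [324.9 176.8  17.8  10.3] 320.4 176.4
esd_brush top 0.58 [380.5 240.6  46.2  10.5] 378.6 239.4
esd_brush side 0.58 [357.6 194.2   6.2  26.3] 360.0 192.5
```

View pics/tz1.png

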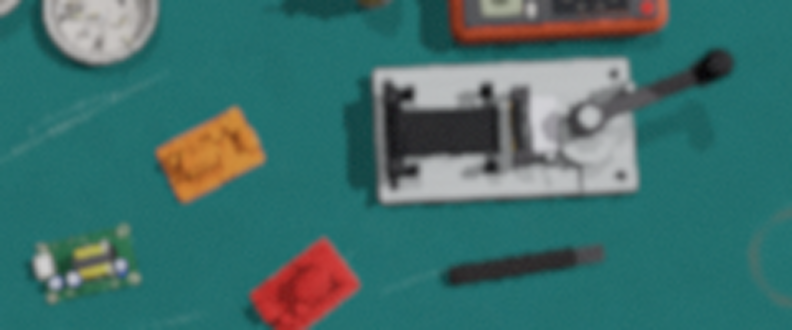

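View pics/sz1.png

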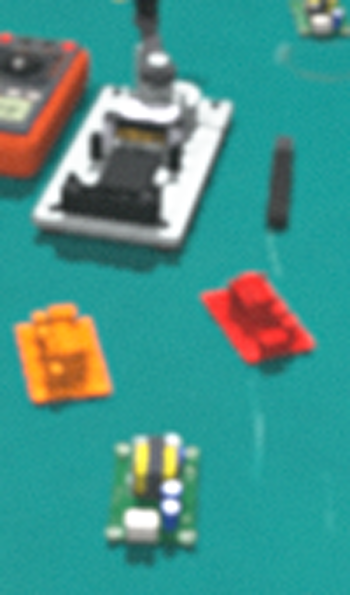

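```bash
cat > fit.py <<'E'
from h import *
from scipy.optimize import differential_evolution
from scipy.ndimage import map_coordinates
def rectpts(xr,yr,z):
    c=[(xr[0],yr[0]),(xr[1],yr[0]),(xr[1],yr[1]),(xr[0],yr[1])]; P=[];Nn=[]
    for i in range(4):
        a=np.array(c[i]);b=np.array(c[(i+1)%4]);d=(b-a)/np.linalg.norm(b-a);n=np.array([d[1],-d[0]])
        for s in np.linspace(.06,.94,30): P.append([*(a+s*(b-a)),z]);Nn.append([*n,0])
    return np.array(P),np.array(Nn)
def xf(p,P,N=None):
    c,s=np.cos(p[2]),np.sin(p[2]);R=np.array([[c,-s,0],[s,c,0],[0,0,1]]);T=np.array([p[0],p[1],0])
    return P@R.T+T
def fit(views,P,N,p0,w,ch,step=.0025,sz=.02):
    """views: {name:feature image}; signed inside-minus-outside contrast"""
    def cost(p):
        c=0
        for n,f in views.items():
            i=proj(n,xf(p,P-N*step));o=proj(n,xf(p,P+N*step))
            vi=map_coordinates(f,[i[:,1],i[:,0]],order=1);vo=map_coordinates(f,[o[:,1],o[:,0]],order=1)
            c-=np.mean(np.clip(vi-vo,-ch,ch))
        return c
    b=[(p0[k]-w[k],p0[k]+w[k]) for k in range(3)]
    r=differential_evolution(cost,b,seed=1,tol=1e-7,maxiter=200); return r.x,r.fun
def draw(name,img,polys,crop,f,out):
    im=cv2.resize(cv2.imread(img)[crop[1]:crop[3],crop[0]:crop[2]],None,fx=f,fy=f,interpolation=cv2.INTER_CUBIC)
    for q,col in polys:
        uv=(proj(name,q)-[crop[0],crop[1]]+.5)*f-.5
        cv2.polylines(im,[np.round(uv).astype(int)],len(q)>2,col,1)
    cv2.imwrite(out,im)
def box(xr,yr,z): return np.array([[xr[0],yr[0],z],[xr[1],yr[0],z],[xr[1],yr[1],z],[xr[0],yr[1],z]])
E
cat > run1.py <<'E'
from fit import *
im={n:cv2.imread(f"pics/{n}0.png").astype(float) for n in("top","side")}
b0=onz("top",(247,239),.004);c0=onz("top",(372.5,200),.016);print(b0,c0)
# plate: red channel; board: darkness in blue channel (teal bench has blue)
P,N=rectpts((-.052,.052),(-.119,.081),.016)
PB,NB=rectpts((-.023,.023),(-.036,.036),.0044)
for vs in (["top"],["side"],["top","side"]):
    print(vs,"cradle",fit({n:im[n][:,:,2] for n in vs},P,N,[c0[0],c0[1]+.019,0],[.03,.03,.2],150))
    print(vs,"board",fit({n:-im[n][:,:,0] for n in vs},PB,NB,[b0[0],b0[1],.1],[.02,.02,.35],60))
E
python3 run1.py
```

```text
[0.48883657 0.2539312  0.004     ] [ 0.59310436 -0.06516122  0.016     ]Traceback (most recent call last):
  File "run1.py", line 8, in <module>
    print(vs,"cradle",fit({n:im[n][:,:,2] for n in vs},P,N,[c0[0],c0[1]+.019,0],[.03,.03,.2],150))
                      ~~~^^^^^^^^^^^^^^^^^^^^^^^^^^^^^^^^^^^^^^^^^^^^^^^^^^^^^^^^^^^^^^^^^^^^^^^^
  File "fit.py", line 23, in fit
    r=differential_evolution(cost,b,seed=1,tol=1e-7,maxiter=200); return r.x,r.fun
    return fun(*args, **kwargs)
    ret = solver.solve()
    next(self)
    ~~~~^^^^^^
    energy = self.func(parameters)
    return self.f(x, *self.args)
           ~~~~~~^^^^^^^^^^^^^^^
  File "fit.py", line 18, in cost
    i=proj(n,xf(p,P-N*step));o=proj(n,xf(p,P+N*step))
                               ~~~~^^^^^^^^^^^^^^^^^^
  File "h.py", line 6, in proj
    m,R,t=cam(n); p=np.atleast_2d(P)@R.T+t; s=p[:,:2]/p[:,2:]; r2=(s**2).sum(1,keepdims=True)
          ~~~^^^
  File "h.py", line 4, in cam
    m=optics.camera_model(n); R=cv2.Rodrigues(np.array(m["rvec"]))[0]; return m,R,np.array(m["tvec"])
ValueError: time passes only in moves, steps and waits
```

```bash
python3 - <<'E'
s=open('h.py').read()
s=s.replace("def cam(n):","import functools\n@functools.cache\ndef cam(n):")
open('h.py','w').write(s)
E
python3 run1.py
```

```text
[0.48883657 0.2539312  0.004     ] [ 0.59310436 -0.06516122  0.016     ]
['top'] cradle (array([ 0.59521342, -0.04620133,  0.06293677]), np.float64(-81.63466545742088))
['top'] board (array([0.48915328, 0.24468563, 0.26699258]), np.float64(-16.686082043841814))
['side'] cradle (array([ 0.59476621, -0.03186796,  0.06424134]), np.float64(-82.98420154268736))
['side'] board (array([0.48543855, 0.26390382, 0.24329195]), np.float64(-27.949907009159983))
['top', 'side'] cradle (array([ 0.59544758, -0.04557094,  0.06347691]), np.float64(-153.69504003973202))
['top', 'side'] board (array([0.48460446, 0.26672367, 0.24409994]), np.float64(-35.00666197997934))
```

```bash
cat > ov.py <<'E'
from fit import *
import sys
C=(.59545,-.0456,.0635)
B=tuple(map(float,sys.argv[1:4])); k=sys.argv[4]
for n,cb,cc in(("top",(222,215,282,260),(325,165,450,230)),("side",(300,250,350,310),(285,145,355,215))):
    draw(n,f"pics/{n}0.png",[(xf(B,box((-.023,.023),(-.036,.036),.0044)),(0,0,255)),(xf(B,np.array([[0,.036,.004],[0,.05,.004]])),(255,0,255)),(xf(B,box((-.01,.01),(-.021,.007),.025)),(255,255,0))],cb,10,f"pics/ob_{n}{k}.png")
    draw(n,f"pics/{n}0.png",[(xf(C,box((-.052,.052),(-.119,.081),.016)),(0,0,255)),(xf(C,box((-.019,.019),(-.02,.062),.024)),(255,255,0)),(xf(C,np.array([[0,-.075,.016],[-.052,-.075,.016]])),(255,0,255))],cc,6,f"pics/oc_{n}{k}.png")
E
python3 ov.py .485 .255 .15 a
python3 - <<'E'
import cv2,numpy as np
a=[cv2.imread(f"pics/{x}.png") for x in("ob_topa","ob_sidea","oc_topa","oc_sidea")]
print([x.shape for x in a])
E
```

```text
[(450, 600, 3), (600, 500, 3), (390, 750, 3), (420, 420, 3)]
```

View pics/ob_topa.png

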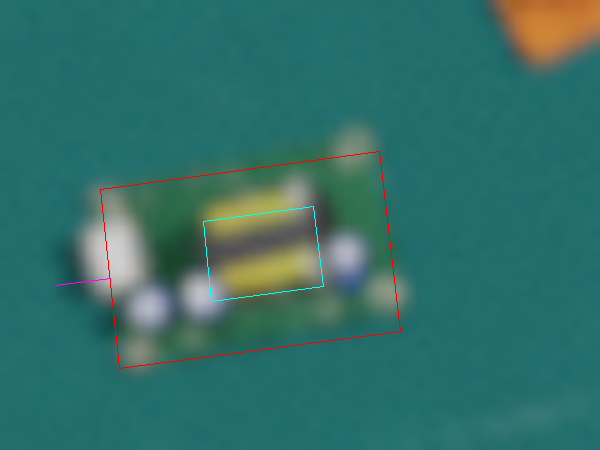

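View pics/ob_sidea.png

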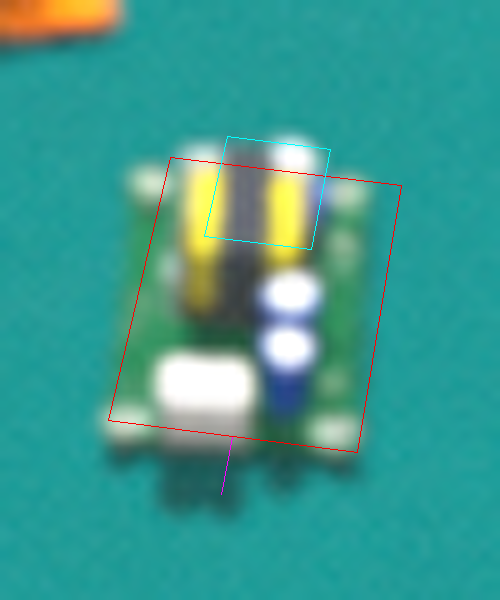

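View pics/oc_topa.png

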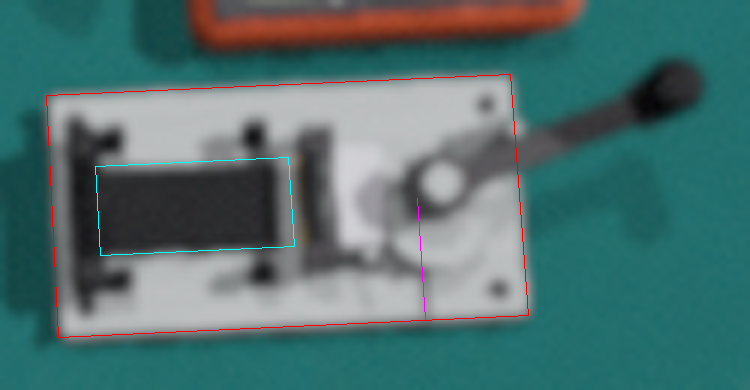

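View pics/oc_sidea.png

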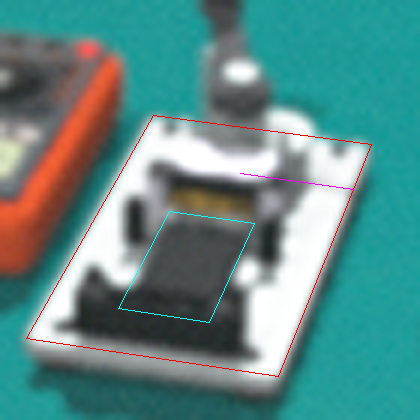

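```bash
cat > dots.py <<'E'
from fit import *
from scipy.optimize import least_squares
T=np.array([(105,195),(353,145),(388,292),(140,352)])/10+[222,215]
S=np.array([(125,420),(150,182),(348,190),(335,432)])/10+[300,250]
def res(p):
    ax,ay,z=p[3:6]; Q=np.array([[ax,ay,z],[ax,-ay,z],[-ax,-ay,z],[-ax,ay,z]]);Q=xf(p,Q)
    return np.r_[(proj("top",Q)-T+p[6:8]).ravel(),(proj("side",Q)-S-p[6:8]).ravel(),p[6:8]*1, (p[5]-.007)*300]
r=least_squares(res,[.485,.255,.24,.02,.033,.006,0,0]); print(r.x.round(4),res(r.x).round(2))
E
python3 dots.py
```

```text
[ 0.4863  0.2565  0.2406  0.0195  0.0323  0.0046  0.6134 -0.3982] [ 0.15  0.39  0.03 -0.2  -0.33  0.05 -0.32 -0.31 -0.06 -0.14 -0.08 -0.34
 -0.    0.03  0.28 -0.03  0.61 -0.4  -0.72]
```

```bash
cat > go.py <<'E'
from h import *
import sys
from scipy.spatial.transform import Rotation as Ro
def need(target,yaw=None):
    s=bot.state();R=Ro.from_quat(s["tool_rot"]).as_matrix();d=(np.array(target)-s["tcp_pos"])@R*100
    a=np.arctan2(R[1,1],R[0,1]); sp=0 if yaw is None else -((yaw-a+np.pi/2)%np.pi-np.pi/2)
    print("t",round(s["t"],2),"tcp",s["tcp_pos"].round(4),"tooly",a.round(4),"F",s["wrist_force"].round(1),"w",round(s["width"],4),"q",s["qpos"].round(2))
    print("need tool cm",d.round(2),"spin",round(sp,3), "tilt",R[:,2].round(3))
if __name__=="__main__":
    v=list(map(float,sys.argv[1:])); need(v[:3],v[3] if len(v)>3 else None)
E
python3 -m crank '[{"spin":0.18},{"spin":0.18},{"spin":0.18},{"spin":0.18},{"spin":0.18},{"spin":0.06},{}]'
python3 go.py .487 .2536 .13 .2406
```

```text
t 0.8 tcp [0.2084 0.5359 0.2314] tooly 1.2 F [ 0.1  0.9 -0.7] w 0.0857 q [1.06 0.31 0.05 1.3  0.   1.43]
need tool cm [-36.2  -16.22  10.13] spin 0.959 tilt [ 0.  0. -1.]invalid input at $[0]: expected keys jaw, dx, dy, dz, spin
```

```bash
python3 -m crank '[{"jaw":-1,"dx":0,"dy":0,"dz":0,"spin":0.18},{"jaw":-1,"dx":0,"dy":0,"dz":0,"spin":0.18},{"jaw":-1,"dx":0,"dy":0,"dz":0,"spin":0.18},{"jaw":-1,"dx":0,"dy":0,"dz":0,"spin":0.18},{"jaw":-1,"dx":0,"dy":0,"dz":0,"spin":0.18},{"jaw":-1,"dx":0,"dy":0,"dz":0,"spin":0.06},{"jaw":-1,"dx":0,"dy":0,"dz":0,"spin":0}]'
python3 go.py .487 .2536 .13 .2406
```

```text
t: 1.68
tcp_pos: [0.2084, 0.5359, 0.2314]
tool_rot: [0.617, 0.787, 0.0, 0.0]
wrist_force: [-0.0, -0.3, 0.3]
width: 0.085
t 1.68 tcp [0.2084 0.5359 0.2314] tooly 0.2407 F [-0.  -0.3  0.3] w 0.085 q [ 1.06  0.31  0.05  1.3  -0.    2.39]
need tool cm [-34.06  20.33  10.14] spin 0.0 tilt [ 0.  0. -1.]
```

```bash
python3 -m crank '[{"jaw":-1,"dx":-4.25,"dy":2.54,"dz":1.25,"spin":0},{"jaw":-1,"dx":-4.25,"dy":2.54,"dz":1.25,"spin":0},{"jaw":-1,"dx":-4.25,"dy":2.54,"dz":1.25,"spin":0},{"jaw":-1,"dx":-4.25,"dy":2.54,"dz":1.25,"spin":0},{"jaw":-1,"dx":-4.25,"dy":2.54,"dz":1.25,"spin":0},{"jaw":-1,"dx":-4.25,"dy":2.54,"dz":1.25,"spin":0},{"jaw":-1,"dx":-4.25,"dy":2.54,"dz":1.25,"spin":0},{"jaw":-1,"dx":-4.25,"dy":2.54,"dz":1.25,"spin":0}]'
python3 -m crank '[{"jaw":-0.6,"dx":0,"dy":0,"dz":0,"spin":0},{"jaw":-0.6,"dx":0,"dy":0,"dz":0,"spin":0}]'
python3 go.py .487 .2536 .07 .2406
python3 - <<'E'
from h import *
for n in("top","side"):
    cv2.imwrite(f"pics/{n}1.png",optics.capture(n)[:,:,::-1])
cv2.imwrite("pics/tz2.png",zoom(0,"pics/top1.png",190,180,310,290,6))
cv2.imwrite("pics/sz2.png",zoom(0,"pics/side1.png",240,180,400,330,5))
E
```

```text
t: 2.68
tcp_pos: [0.4877, 0.2528, 0.1311]
tool_rot: [0.617, 0.787, 0.0, 0.0]
wrist_force: [0.9, 0.5, 0.2]
width: 0.0854
t: 2.92
tcp_pos: [0.4863, 0.2539, 0.1313]
tool_rot: [0.617, 0.787, -0.0, -0.0]
wrist_force: [0.3, 0.9, 0.2]
width: 0.0686
t 2.92 tcp [0.4863 0.2539 0.1313] tooly 0.24 F [0.3 0.9 0.2] w 0.0686 q [ 0.33  0.31 -0.21  1.05  0.    1.67]
need tool cm [-0.05  0.06  6.13] spin -0.001 tilt [-0.001  0.    -1.   ]
```

View pics/tz2.png

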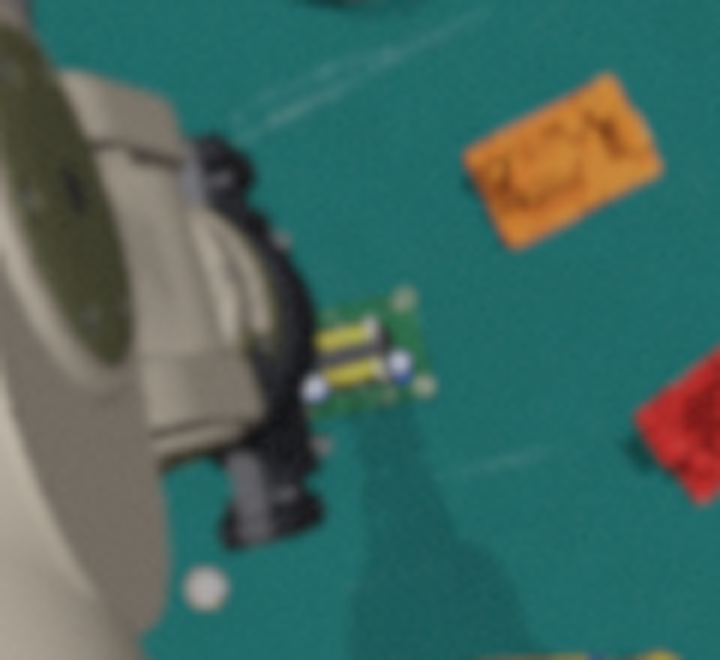

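View pics/sz2.png

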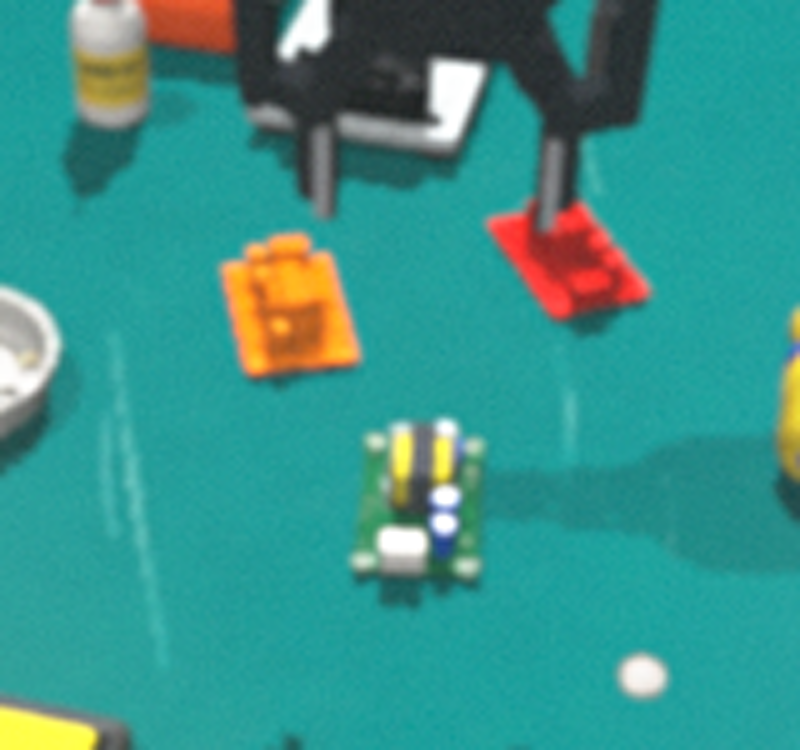

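```bash
python3 - <<'E'
from h import *
for back in(.004,.007):
  for s in(.034,-.034):
    print(proj("side",[.4863+s*np.cos(.24),.2539+s*np.sin(.24),.1313+back]))
E
python3 -m crank '[{"jaw":-0.6,"dx":-0.05,"dy":0.05,"dz":3,"spin":0},{"jaw":-0.6,"dx":0,"dy":0,"dz":3,"spin":0},{"jaw":-0.6,"dx":0,"dy":0,"dz":0,"spin":0},{"jaw":-0.6,"dx":0,"dy":0,"dz":0,"spin":0}]'
python3 go.py .487 .2536 .0 .2406
python3 - <<'E'
from h import *
for n in("top","side"):
    cv2.imwrite(f"pics/{n}2.png",optics.capture(n)[:,:,::-1])
cv2.imwrite("pics/sz3.png",zoom(0,"pics/side2.png",270,200,370,310,7))
E
```

```text
[[307.63676565 221.98294547]]
[[346.97861898 224.14278666]]
[[307.64776189 220.57257876]]
[[347.08178836 222.73199498]]
t: 3.52
tcp_pos: [0.4873, 0.2546, 0.0725]
tool_rot: [0.617, 0.787, 0.001, 0.0]
wrist_force: [-0.1, -0.5, -0.6]
width: 0.0685
t 3.52 tcp [0.4873 0.2546 0.0725] tooly 0.2415 F [-0.1 -0.5 -0.6] w 0.0685 q [ 0.34  0.36 -0.29  0.92  0.    1.66]
need tool cm [-0.09 -0.07  7.25] spin 0.001 tilt [ 0.001  0.001 -1.   ]
```

View pics/sz3.png

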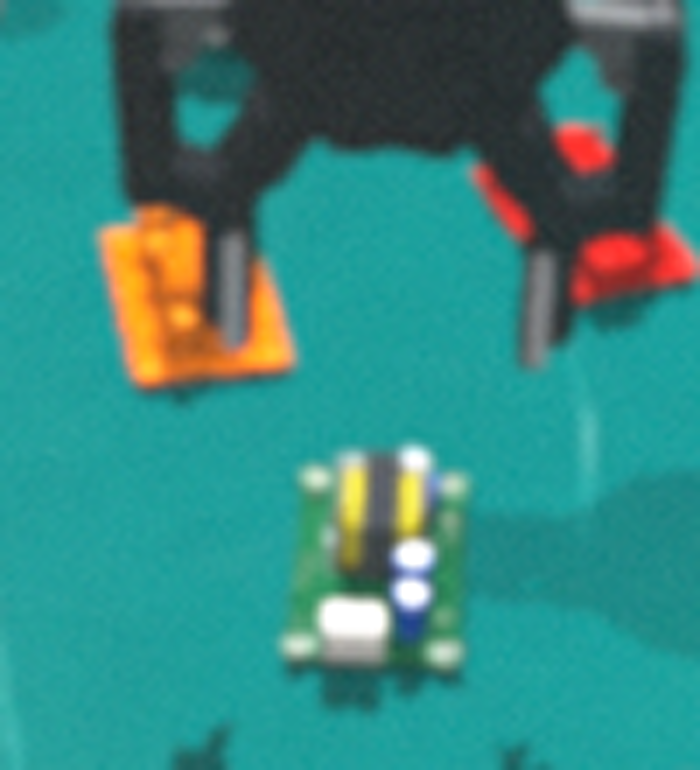

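```bash
python3 -m crank '[{"jaw":-0.6,"dx":-0.05,"dy":0,"dz":3,"spin":0},{"jaw":-0.6,"dx":0,"dy":0,"dz":2.5,"spin":0},{"jaw":-0.6,"dx":0,"dy":0,"dz":1,"spin":0},{"jaw":-0.6,"dx":0,"dy":0,"dz":0,"spin":0},{"jaw":-0.6,"dx":0,"dy":0,"dz":0,"spin":0}]'
python3 go.py .487 .2536 -.001 .2406
python3 - <<'E'
from h import *
for n in("top","side"):
    cv2.imwrite(f"pics/{n}3.png",optics.capture(n)[:,:,::-1])
cv2.imwrite("pics/sz4.png",zoom(0,"pics/side3.png",270,200,370,310,7))
E
```

```text
t: 4.25
tcp_pos: [0.4883, 0.2535, 0.0075]
tool_rot: [0.617, 0.787, 0.001, 0.001]
wrist_force: [0.3, 0.4, 0.0]
width: 0.0683
t 4.25 tcp [0.4883 0.2535 0.0075] tooly 0.24 F [0.3 0.4 0. ] w 0.0683 q [ 0.33  0.43 -0.37  0.77  0.    1.66]
need tool cm [ 0.04 -0.13  0.85] spin -0.001 tilt [ 0.002  0.001 -1.   ]
```

View pics/sz4.png

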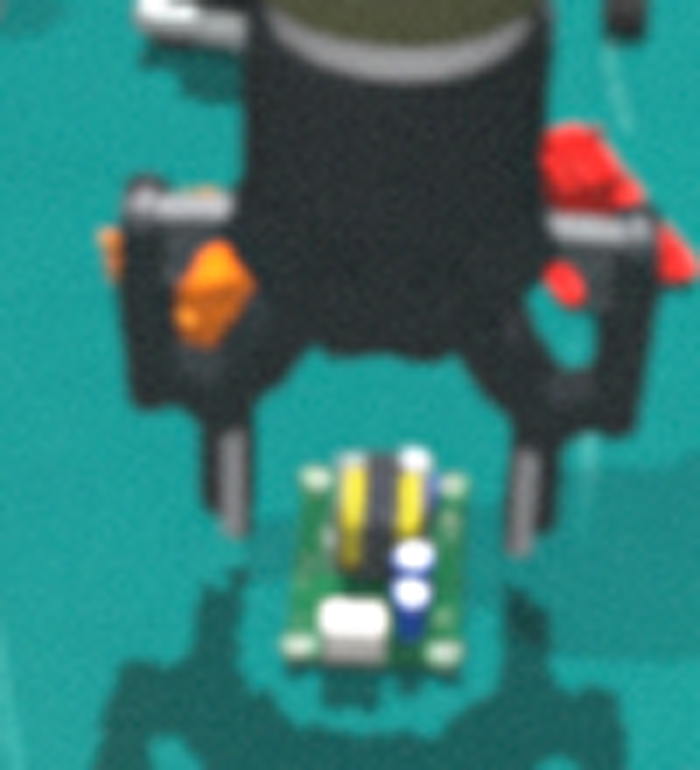

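```bash
python3 -m crank '[{"jaw":-0.6,"dx":0,"dy":-0.05,"dz":0.85,"spin":0},{"jaw":-0.6,"dx":0,"dy":0,"dz":0,"spin":0},{"jaw":-0.4,"dx":0,"dy":0,"dz":0,"spin":0},{"jaw":-0.2,"dx":0,"dy":0,"dz":0,"spin":0},{"jaw":0.2,"dx":0,"dy":0,"dz":0,"spin":0},{"jaw":0.2,"dx":0,"dy":0,"dz":0,"spin":0},{"jaw":0.2,"dx":0,"dy":0,"dz":0,"spin":0}]' 35
python3 go.py .487 .2536 -.001 .2406
```

```text
t: 5.22
tcp_pos: [0.4871, 0.2531, -0.0018]
tool_rot: [0.617, 0.787, 0.0, 0.0]
wrist_force: [-0.5, 0.2, 4.7]
width: 0.0448
t 5.22 tcp [ 0.4871  0.2531 -0.0018] tooly 0.24 F [-0.5  0.2  4.7] w 0.0448 q [ 0.33  0.45 -0.38  0.75  0.    1.66]
need tool cm [ 0.05  0.   -0.08] spin -0.001 tilt [ 0.001  0.    -1.   ]
```

```bash
python3 -m crank '[{"jaw":0.2,"dx":0,"dy":0,"dz":-0.5,"spin":0},{"jaw":0.2,"dx":0,"dy":0,"dz":-2,"spin":0},{"jaw":0.2,"dx":0,"dy":0,"dz":-3,"spin":0},{"jaw":0.2,"dx":0,"dy":0,"dz":-3,"spin":0},{"jaw":0.2,"dx":0,"dy":0,"dz":-2,"spin":0},{"jaw":0.2,"dx":0,"dy":0,"dz":0,"spin":0}]'
python3 go.py .487 .2536 -.001 .2406
python3 - <<'E'
from h import *
for n in("top","side"):
    cv2.imwrite(f"pics/{n}4.png",optics.capture(n)[:,:,::-1])
cv2.imwrite("pics/sz5.png",zoom(0,"pics/side4.png",270,160,370,280,6))
cv2.imwrite("pics/tz5.png",zoom(0,"pics/top4.png",190,180,310,290,5))
E
```

```text
t: 5.98
tcp_pos: [0.488, 0.2535, 0.1043]
tool_rot: [0.617, 0.787, 0.001, 0.001]
wrist_force: [0.1, 0.4, -1.6]
width: 0.0448
t 5.97 tcp [0.488  0.2535 0.1043] tooly 0.24 F [ 0.1  0.4 -1.6] w 0.0448 q [ 0.33  0.33 -0.25  0.99  0.    1.66]
need tool cm [ 0.03 -0.13 10.53] spin -0.001 tilt [ 0.003  0.001 -1.   ]
```

View pics/sz5.png

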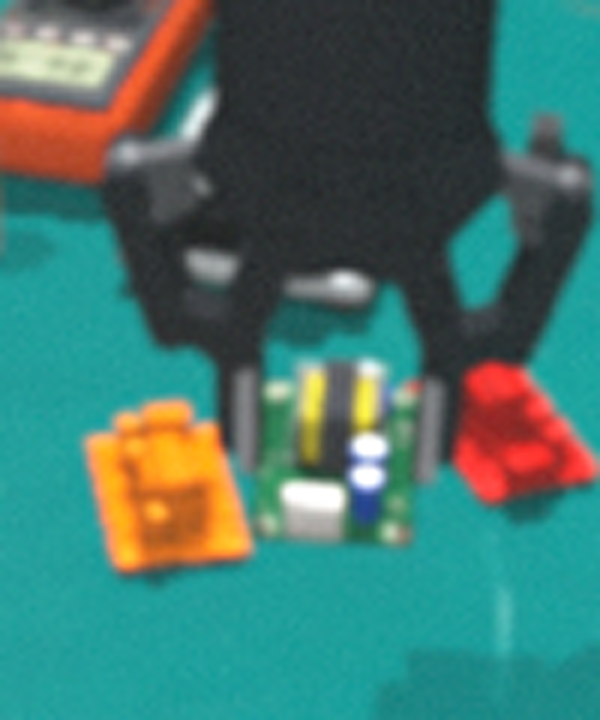

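View pics/tz5.png

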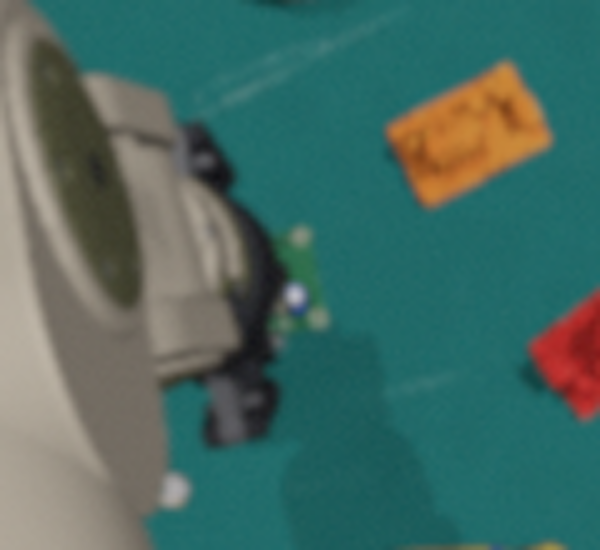

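```bash
python3 - <<'E'
from h import *
print("bottle",tri((261,173),(333.5,148)), onz("side",(262,203),0), onz("top",(334,158),.05))
print("mm near edge",onz("top",(357,172),.04),onz("top",(421,169),.04))
print("grip",tri((322,130),(437,179.5)))
E
python3 go.py .5942 -.0266 .12 .0635
```

```text
bottle (array([0.71100869, 0.03855859, 0.0796878 ]), np.float64(0.0005160307855621129)) [0.70997145 0.04638421 0.        ] [0.69297862 0.03589515 0.05      ]
mm near edge [ 0.66038581 -0.02281716  0.04      ] [ 0.67110316 -0.18496106  0.04      ]
grip (array([ 0.63450785, -0.20604378,  0.10258119]), np.float64(0.0027282284339471808))
t 6.08 tcp [0.4864 0.2529 0.1021] tooly 0.24 F [ 0.   0.6 -0.5] w 0.0439 q [ 0.33  0.34 -0.25  0.99  0.    1.66]
need tool cm [-29.71   3.83  -1.79] spin 0.176 tilt [-0.001 -0.    -1.   ]
```

```bash
python3 -m crank '[{"jaw":0.2,"dx":0,"dy":0,"dz":-1,"spin":0.176},{"jaw":0.2,"dx":-4.1,"dy":1.3,"dz":-0.2,"spin":0},{"jaw":0.2,"dx":-4.1,"dy":1.3,"dz":-0.2,"spin":0},{"jaw":0.2,"dx":-4.1,"dy":1.3,"dz":-0.2,"spin":0},{"jaw":0.2,"dx":-4.1,"dy":1.3,"dz":-0.2,"spin":0},{"jaw":0.2,"dx":-4.1,"dy":1.3,"dz":0,"spin":0},{"jaw":0.2,"dx":-4.1,"dy":1.3,"dz":0,"spin":0},{"jaw":0.2,"dx":-4,"dy":1.2,"dz":0,"spin":0}]'
python3 -m crank '[{"jaw":0.2,"dx":0,"dy":0,"dz":2,"spin":0},{"jaw":0.2,"dx":0,"dy":0,"dz":2,"spin":0},{"jaw":0.2,"dx":0,"dy":0,"dz":0,"spin":0},{"jaw":0.2,"dx":0,"dy":0,"dz":0,"spin":0}]'
python3 go.py .5942 -.0266 .06 .0635
python3 - <<'E'
from h import *
for n in("top","side"):
    cv2.imwrite(f"pics/{n}5.png",optics.capture(n)[:,:,::-1])
cv2.imwrite("pics/sz6.png",zoom(0,"pics/side5.png",270,110,370,220,7))
cv2.imwrite("pics/tz6.png",zoom(0,"pics/top5.png",320,150,450,240,6))
E
```

```text
t: 7.08
tcp_pos: [0.5943, -0.0279, 0.1189]
tool_rot: [0.684, 0.729, -0.001, -0.001]
wrist_force: [0.0, 0.1, -1.0]
width: 0.0446
t: 7.58
tcp_pos: [0.5947, -0.0264, 0.0805]
tool_rot: [0.684, 0.729, -0.0, -0.0]
wrist_force: [-0.4, 0.6, 0.4]
width: 0.0444
t 7.58 tcp [ 0.5947 -0.0264  0.0805] tooly 0.0642 F [-0.4  0.6  0.4] w 0.0444 q [-0.18  0.44 -0.15  0.98  0.    1.33]
need tool cm [-0.01 -0.04  2.05] spin 0.001 tilt [-0.001  0.    -1.   ]
```

View pics/sz6.png

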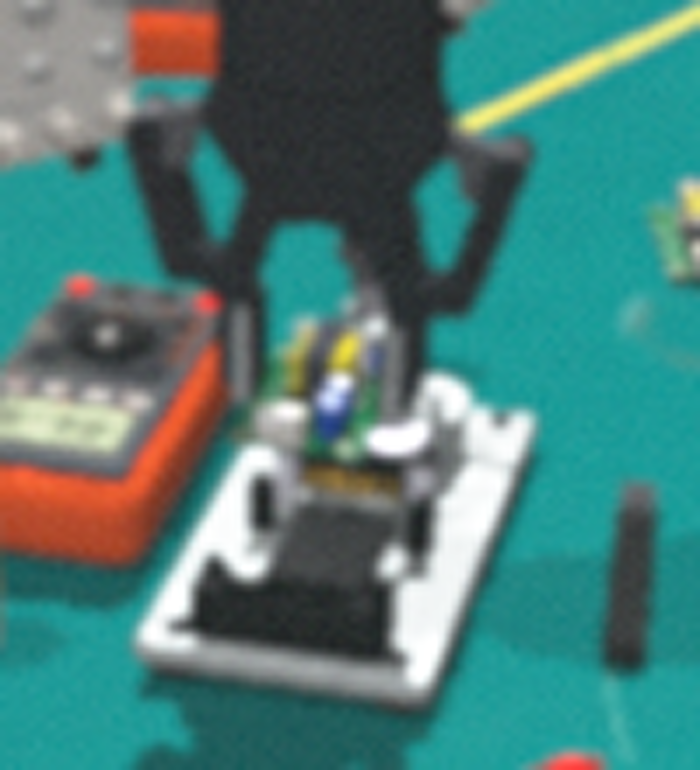

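View pics/tz6.png

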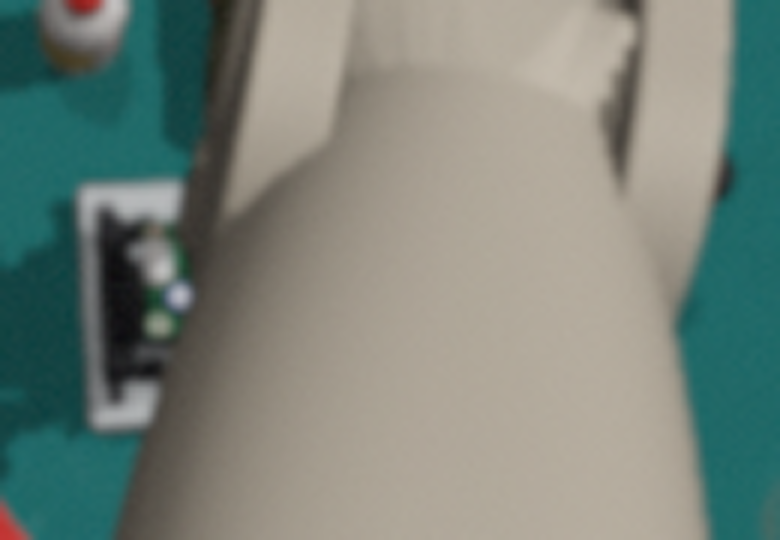

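```bash
cat > ov2.py <<'E'
from fit import *
import sys
k=sys.argv[1]; s=bot.state(); T=s["tcp_pos"]
C=(.59545,-.0456,.0635); yaw=.0635; zu=T[2]+.0018
B=(T[0]-np.sin(yaw)*.003,T[1]+.003*np.cos(yaw),yaw)
for n,cc,f in(("top",(320,150,450,240),6),("side",(280,130,360,215),7)):
    P=[(xf(B,box((-.023,.023),(-.036,.036),zu+.0044)),(0,0,255)),(xf(B,box((-.01,.01),(-.021,.007),zu+.025)),(255,255,0)),(xf(C,box((-.019,.019),(-.02,.062),.024)),(255,255,0)),(xf(C,box((-.0245,.0245),(-.02,.062),.037)),(0,255,255)),(xf(C,box((-.052,.052),(-.119,.081),.016)),(0,0,255))]
    draw(n,f"pics/{n}{k}.png",P,cc,f,f"pics/o2_{n}{k}.png")
E
python3 ov2.py 5
```

```text
(no output)
```

View pics/o2_side5.png

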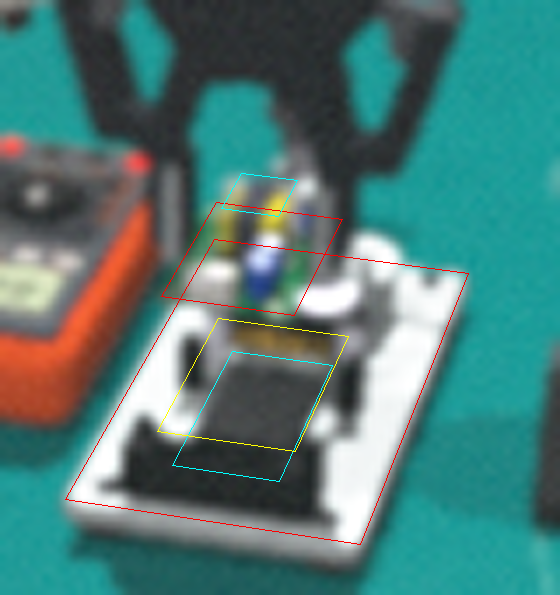

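View pics/o2_top5.png

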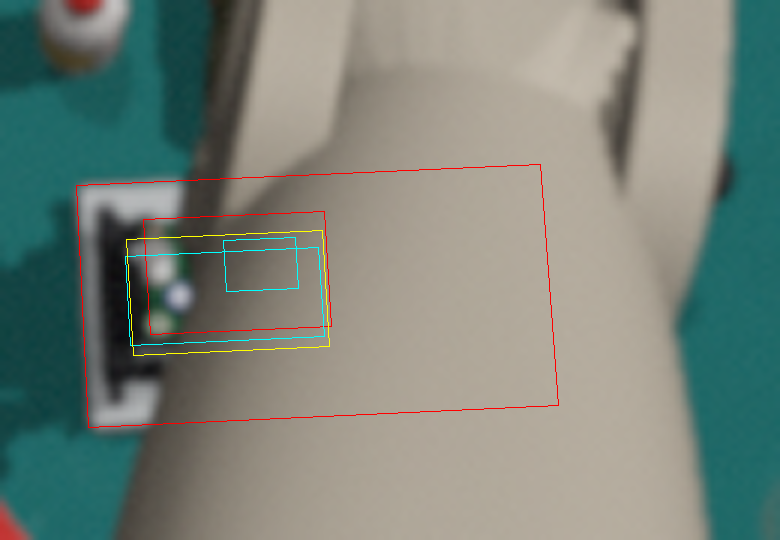

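```bash
python3 -m crank '[{"jaw":0.2,"dx":0,"dy":-0.03,"dz":1.75,"spin":0},{"jaw":0.2,"dx":0,"dy":0,"dz":1.75,"spin":0},{"jaw":0.2,"dx":0,"dy":0,"dz":0,"spin":0},{"jaw":0.2,"dx":0,"dy":0,"dz":0,"spin":0}]'
python3 go.py .5942 -.0266 .023 .0635
python3 - <<'E'
from h import *
for n in("top","side"):
    cv2.imwrite(f"pics/{n}6.png",optics.capture(n)[:,:,::-1])
cv2.imwrite("pics/sz7.png",zoom(0,"pics/side6.png",280,130,360,210,7))
E
python3 ov2.py 6
```

```text
t: 8.18
tcp_pos: [0.5953, -0.0266, 0.0468]
tool_rot: [0.684, 0.729, 0.0, 0.001]
wrist_force: [0.1, 0.3, -1.2]
width: 0.0441
t 8.18 tcp [ 0.5953 -0.0266  0.0468] tooly 0.0642 F [ 0.1  0.3 -1.2] w 0.0441 q [-0.18  0.47 -0.2   0.9   0.    1.33]
need tool cm [ 0.01 -0.11  2.38] spin 0.001 tilt [ 0.001 -0.    -1.   ]
```

View pics/sz7.png

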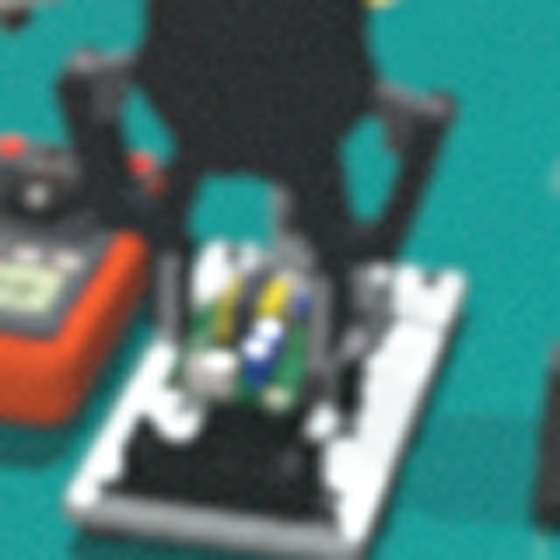

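View pics/o2_side6.png

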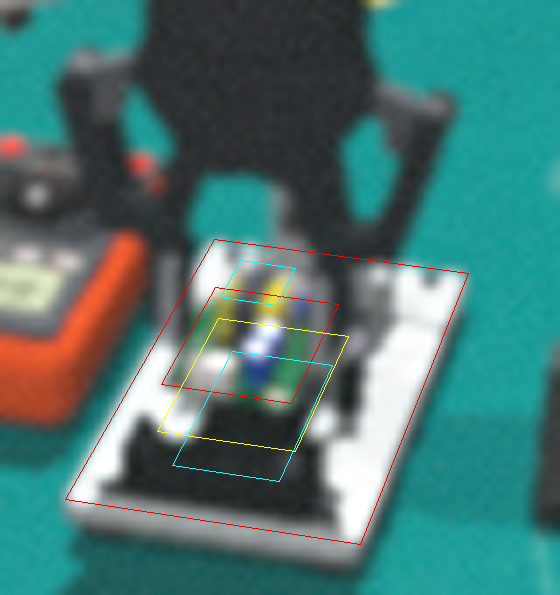

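View pics/o2_top6.png

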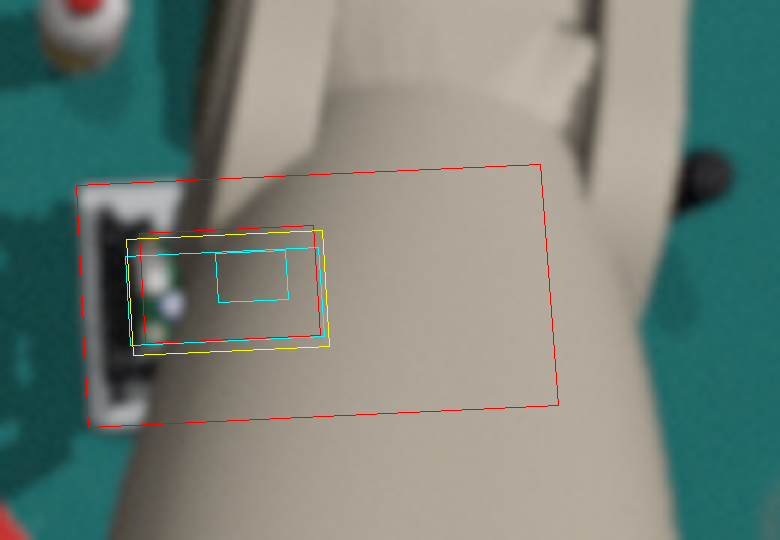

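```bash
cat > ov3.py <<'E'
from fit import *
import sys
k=sys.argv[1]; s=bot.state(); T=s["tcp_pos"]
C=(.59545,-.0456,.0635); yaw=.0635; zu=T[2]+.0018
B=(T[0]-np.sin(yaw)*.003,T[1]+.003*np.cos(yaw),yaw)
P=[]
for a in(-1,1):
  for b in(-1,1):
    q=np.array([[a*.0195-.0012,b*.0323,zu+.0046],[a*.0195+.0012,b*.0323,zu+.0046]]); P.append((xf(B,q),(0,0,255)))
draw("side",f"pics/side{k}.png",P,(296,160,336,200),15,f"pics/o3_{k}a.png")
# guides on the empty cradle picture
P=[]
for a in(-1,1):
  for y in(.062,.046,-.004,-.02):
    P.append((xf(C,np.array([[a*.0245,y,.024],[a*.0245,y,.037]])),(0,0,255)))
draw("side","pics/side0.png",P,(290,160,350,205),13,"pics/o3_g.png")
draw("top","pics/top0.png",P,(330,175,400,220),11,"pics/o3_gt.png")
E
python3 ov3.py 6
```

```text
(no output)
```

View pics/o3_6a.png

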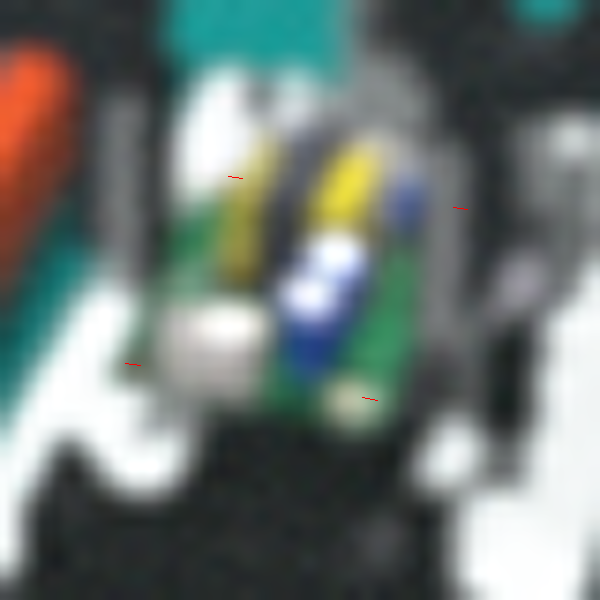

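View pics/o3_g.png

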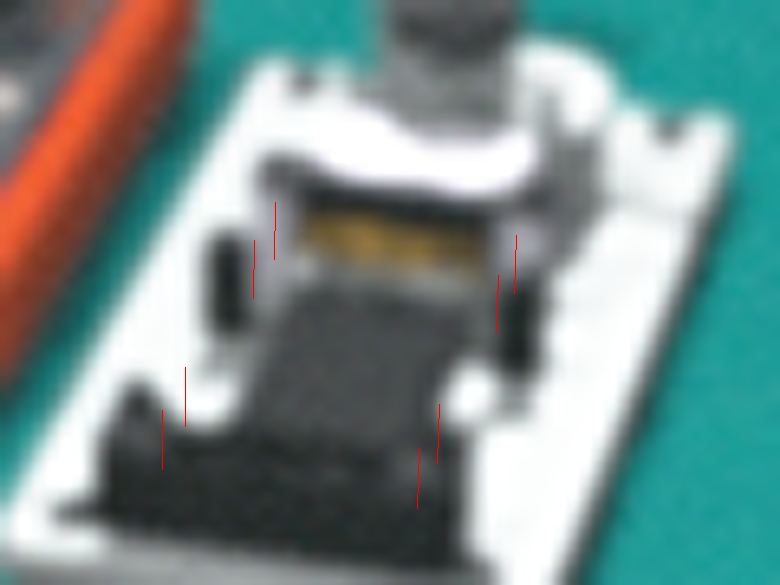

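View pics/o3_gt.png

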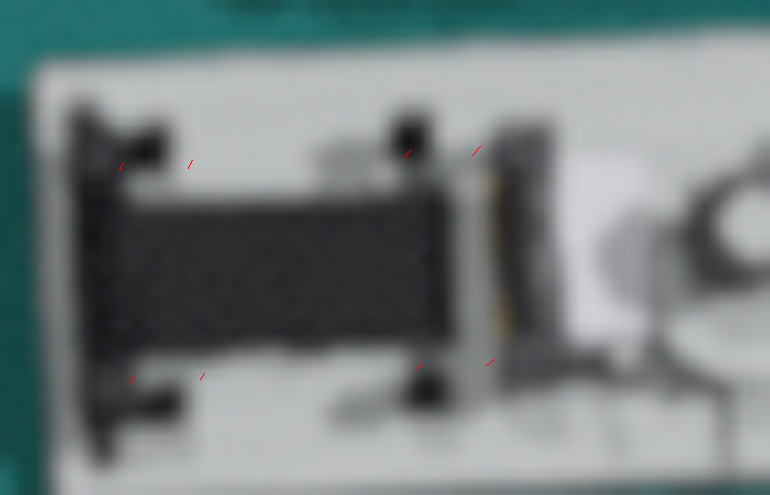

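```bash
python3 -m crank '[{"jaw":0.2,"dx":0,"dy":-0.05,"dz":0.7,"spin":0},{"jaw":0.2,"dx":0,"dy":0,"dz":0.7,"spin":0},{"jaw":0.2,"dx":0,"dy":0,"dz":0.6,"spin":0},{"jaw":0.2,"dx":0,"dy":0,"dz":0,"spin":0},{"jaw":0.2,"dx":0,"dy":0,"dz":0,"spin":0}]'
python3 go.py .5942 -.0266 .0225 .0635
python3 -m crank '[{"jaw":0.2,"dx":0,"dy":0,"dz":0.15,"spin":0},{"jaw":0.2,"dx":0,"dy":0,"dz":0.15,"spin":0},{"jaw":0.2,"dx":0,"dy":0,"dz":0,"spin":0}]'
python3 go.py .5942 -.0266 .0225 .0635
python3 - <<'E'
from h import *
for n in("top","side"):
    cv2.imwrite(f"pics/{n}7.png",optics.capture(n)[:,:,::-1])
cv2.imwrite("pics/sz8.png",zoom(0,"pics/side7.png",285,140,355,215,8))
E
```

```text
t: 8.9
tcp_pos: [0.5941, -0.0267, 0.0257]
tool_rot: [0.684, 0.729, 0.0, -0.0]
wrist_force: [1.4, -0.0, -0.8]
width: 0.0446
t 8.9 tcp [ 0.5941 -0.0267  0.0257] tooly 0.064 F [ 1.4 -0.  -0.8] w 0.0446 q [-0.18  0.49 -0.22  0.86  0.    1.33]
need tool cm [0.01 0.01 0.32] spin 0.0 tilt [-0.  0. -1.]
t: 9.28
tcp_pos: [0.594, -0.0266, 0.0227]
tool_rot: [0.684, 0.729, -0.0, -0.0]
wrist_force: [-0.1, 0.7, -1.1]
width: 0.0444
t 9.28 tcp [ 0.594  -0.0266  0.0227] tooly 0.064 F [-0.1  0.7 -1.1] w 0.0444 q [-0.18  0.49 -0.23  0.85  0.    1.33]
need tool cm [0.   0.02 0.02] spin 0.001 tilt [-0.  0. -1.]
```

View pics/sz8.png

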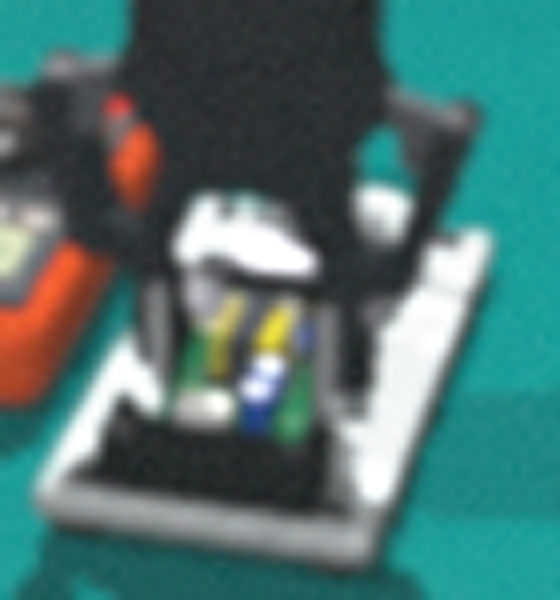

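```bash
python3 -m crank '[{"jaw":0.2,"dx":0,"dy":0,"dz":0.1,"spin":0},{"jaw":0.2,"dx":0,"dy":0,"dz":0,"spin":0}]'
python3 -m crank '[{"jaw":0.2,"dx":0,"dy":0,"dz":0.1,"spin":0},{"jaw":0.2,"dx":0,"dy":0,"dz":0,"spin":0}]'
```

```text
t: 9.62
tcp_pos: [0.5943, -0.0267, 0.0222]
tool_rot: [0.684, 0.729, 0.0, 0.0]
wrist_force: [-1.3, -0.1, 3.6]
width: 0.0446
t: 9.88
tcp_pos: [0.5943, -0.0267, 0.0221]
tool_rot: [0.684, 0.729, 0.0, 0.0]
wrist_force: [-3.5, 1.2, 10.1]
width: 0.0443
```

```bash
python3 -m crank '[{"jaw":0.2,"dx":0,"dy":0,"dz":-0.1,"spin":0},{"jaw":-0.15,"dx":0,"dy":0,"dz":0,"spin":0},{"jaw":-0.4,"dx":0,"dy":0,"dz":0,"spin":0},{"jaw":-0.4,"dx":0,"dy":0,"dz":0,"spin":0}]'
python3 -m crank '[{"jaw":-0.4,"dx":0,"dy":0,"dz":-0.5,"spin":0},{"jaw":-0.4,"dx":0,"dy":0,"dz":-1,"spin":0},{"jaw":-0.4,"dx":0,"dy":0,"dz":-3,"spin":0},{"jaw":-0.4,"dx":0,"dy":0,"dz":-5,"spin":0},{"jaw":-0.4,"dx":0,"dy":0,"dz":-5,"spin":0},{"jaw":-0.4,"dx":0,"dy":0,"dz":-3,"spin":0},{"jaw":-0.4,"dx":0,"dy":0,"dz":0,"spin":0}]'
python3 go.py .5942 -.0266 .0225 .0635
python3 - <<'E'
from h import *
for n in("top","side"):
    cv2.imwrite(f"pics/{n}8.png",optics.capture(n)[:,:,::-1])
cv2.imwrite("pics/sz9.png",zoom(0,"pics/side8.png",285,130,365,215,7))
cv2.imwrite("pics/tz9.png",zoom(0,"pics/top8.png",320,150,450,240,6))
E
```

```text
t: 10.38
tcp_pos: [0.594, -0.0267, 0.0215]
tool_rot: [0.684, 0.729, -0.0, -0.0]
wrist_force: [0.2, 1.2, 0.0]
width: 0.0596
t: 11.25
tcp_pos: [0.5961, -0.027, 0.2009]
tool_rot: [0.684, 0.729, 0.002, 0.003]
wrist_force: [0.3, 0.3, 0.1]
width: 0.0597
t 11.25 tcp [ 0.5961 -0.027   0.2009] tooly 0.0641 F [0.3 0.3 0.1] w 0.0597 q [-0.18  0.36  0.04  1.24  0.    1.33]
need tool cm [ 0.08 -0.31 17.84] spin 0.001 tilt [ 0.007 -0.001 -1.   ]
```

View pics/sz9.png

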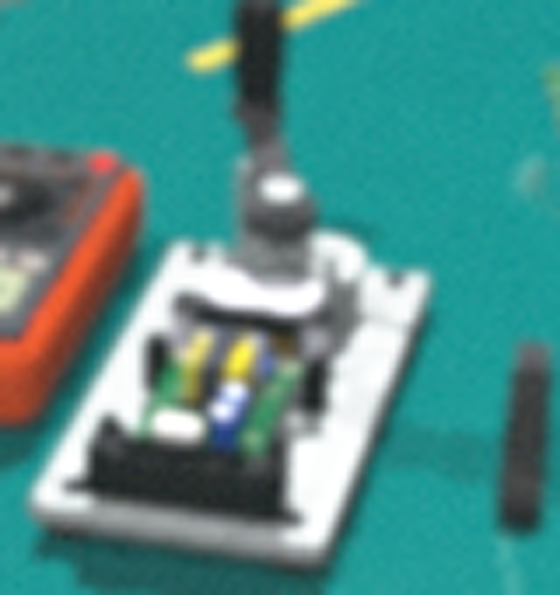

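View pics/tz9.png

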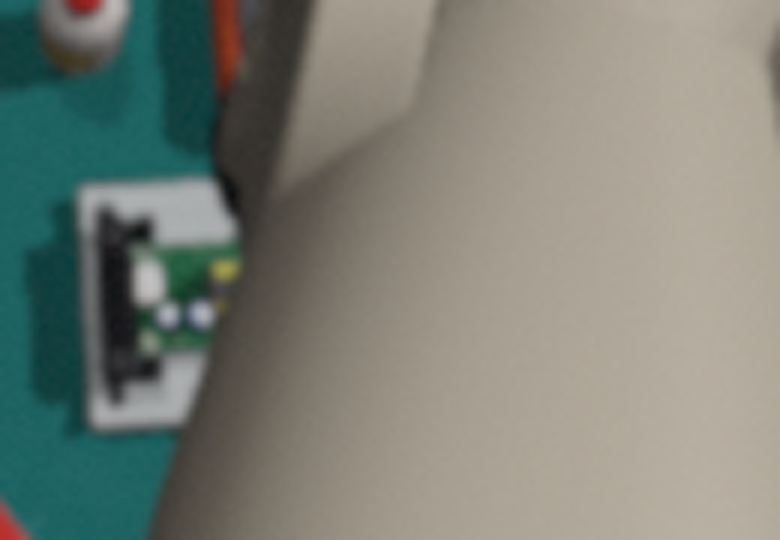

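Run:
```python
from fit import *
C=(.59545,-.0456,.0635)
P=[]
for a in(-1,1):
  for b in(-1,1):
    q=np.array([[a*.0195-.0012,.022+b*.0323,.0286],[a*.0195+.0012,.022+b*.0323,.0286]]); P.append((xf(C,q),(0,0,255)))
draw("side","pics/side8.png",P,(290,155,345,205),14,"pics/o4s.png")
draw("top","pics/top8.png",P,(330,180,370,220),14,"pics/o4t.png")
p=xf(C,np.array([[0,-.075,.056]]));print("pivot",p)
g=onz("top",(437,179.5),.1045);print(g)
P0=tri((322,130),(437,179.5))[0]
for th in(0,):
  a=-np.pi/2-.0635*0; 
ang0=.0635+np.pi+1.9
print("grip pred rest",p[0,:2]+.095*np.array([np.cos(ang0),np.sin(ang0)]), "meas",P0)
```

```text
pivot [[ 0.6002093  -0.12044884  0.056     ]]
[ 0.6328033  -0.20574181  0.1045    ]
grip pred rest [ 0.63656463 -0.20821723] meas [ 0.63450785 -0.20604378  0.10258119]
```

View pics/o4s.png

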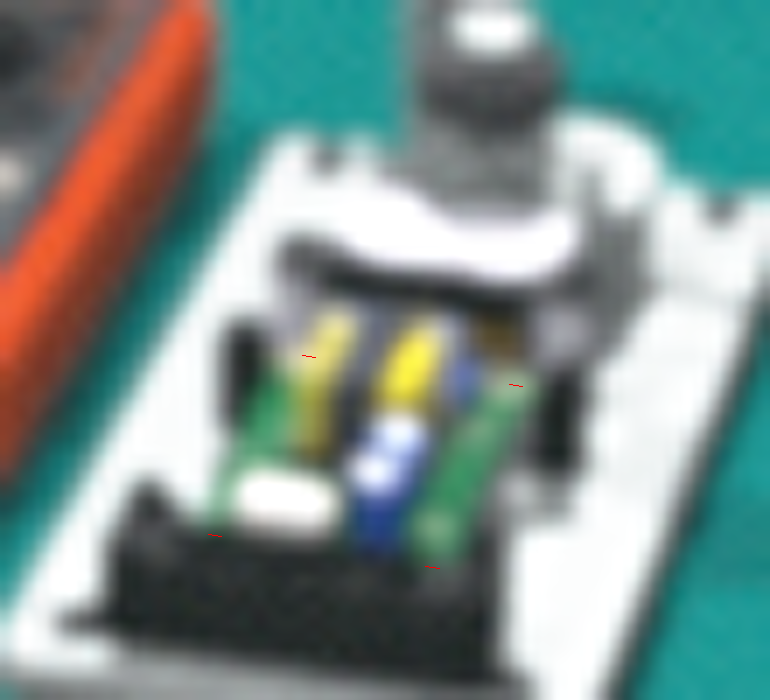

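View pics/o4t.png

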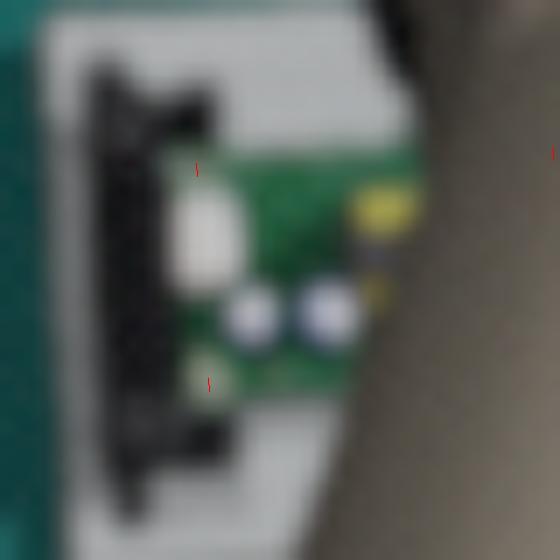

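```bash
python3 -m crank '[{"jaw":-0.4,"dx":0,"dy":0,"dz":0,"spin":-0.162},{"jaw":-0.4,"dx":0,"dy":0,"dz":0,"spin":-0.162},{"jaw":-0.4,"dx":0,"dy":0,"dz":0,"spin":-0.162},{"jaw":-0.4,"dx":0,"dy":0,"dz":0,"spin":-0.162},{"jaw":-0.4,"dx":0,"dy":0,"dz":0,"spin":-0.162},{"jaw":-0.4,"dx":0,"dy":0,"dz":0,"spin":-0.162},{"jaw":-0.4,"dx":0,"dy":0,"dz":0,"spin":-0.162},{"jaw":-0.4,"dx":0,"dy":0,"dz":0,"spin":0}]'
python3 go.py .6355 -.207 .13 1.2
```

```text
t: 12.35
tcp_pos: [0.5931, -0.0265, 0.195]
tool_rot: [0.186, 0.983, 0.0, -0.002]
wrist_force: [0.5, -0.7, 0.5]
width: 0.0597
t 12.35 tcp [ 0.5931 -0.0265  0.195 ] tooly 1.1962 F [ 0.5 -0.7  0.5] w 0.0597 q [-0.18  0.36  0.03  1.24  0.    0.19]
need tool cm [-10.57 -15.24   6.48] spin -0.004 tilt [-0.003  0.001 -1.   ]
```

```bash
python3 -m crank '[{"jaw":-0.4,"dx":-2.6,"dy":-3.8,"dz":0,"spin":0},{"jaw":-0.4,"dx":-2.6,"dy":-3.8,"dz":0,"spin":0},{"jaw":-0.4,"dx":-2.6,"dy":-3.8,"dz":0,"spin":0},{"jaw":-0.4,"dx":-2.7,"dy":-3.8,"dz":0,"spin":0},{"jaw":-0.4,"dx":0,"dy":0,"dz":3,"spin":0},{"jaw":-0.4,"dx":0,"dy":0,"dz":3,"spin":0},{"jaw":-0.4,"dx":0,"dy":0,"dz":0,"spin":0}]'
python3 go.py .6355 -.207 .067 1.2
python3 - <<'E'
from h import *
for n in("top","side"):
    cv2.imwrite(f"pics/{n}9.png",optics.capture(n)[:,:,::-1])
cv2.imwrite("pics/sz10.png",zoom(0,"pics/side9.png",280,80,380,190,6))
cv2.imwrite("pics/tz10.png",zoom(0,"pics/top9.png",330,130,480,240,5))
E
```

```text
t: 13.22
tcp_pos: [0.634, -0.2056, 0.1329]
tool_rot: [0.187, 0.982, 0.001, -0.004]
wrist_force: [0.2, -0.5, -0.3]
width: 0.0597
t 13.22 tcp [ 0.634  -0.2056  0.1329] tooly 1.1951 F [ 0.2 -0.5 -0.3] w 0.0597 q [-0.43  0.54  0.15  1.19  0.   -0.06]
need tool cm [-0.24 -0.08  6.59] spin -0.005 tilt [-0.007  0.003 -1.   ]
```

View pics/sz10.png

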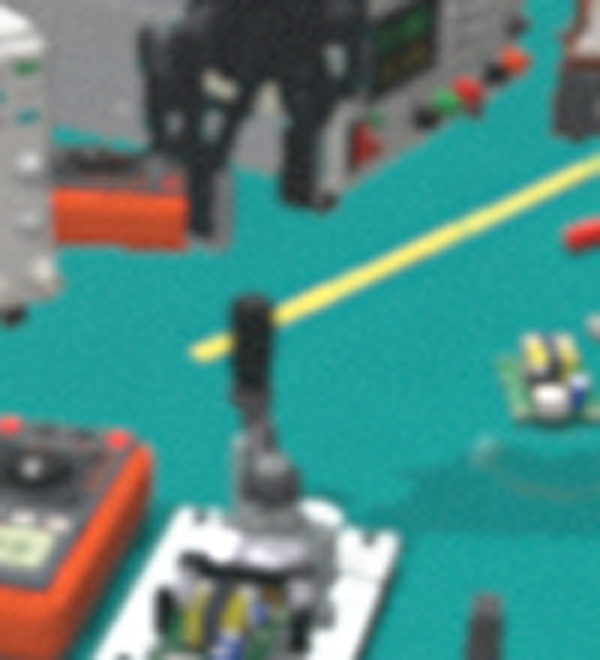

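View pics/tz10.png

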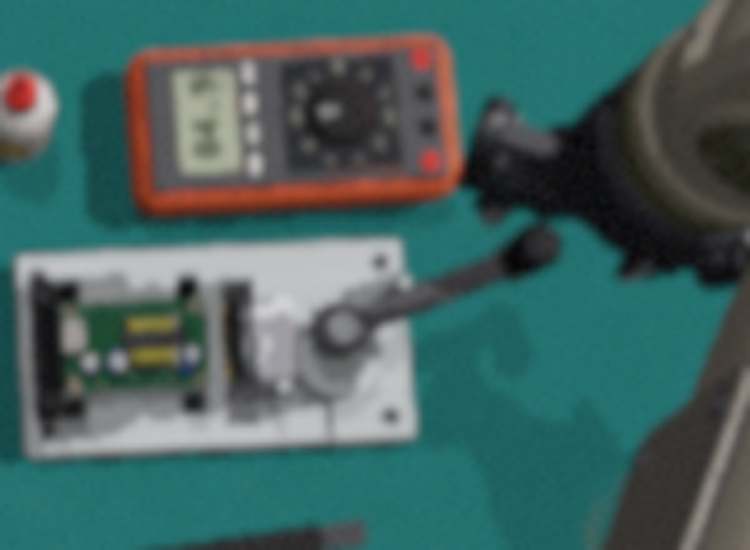

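Run:
```python
from h import *
T=np.array([.634,-.2056,.1329]);d=np.array([np.cos(1.195),np.sin(1.195),0])
for s in(.03,-.03): print((proj("side",T+s*d+[0,0,.0055])-[280,80])*6)
print((proj("side",[[.634,-.2056,.1045],[.634,-.2056,.0605]])-[280,80])*6, (proj("top",[.634,-.2056,.1045])-[330,130])*5)
```

```text
[[216.01557779 245.77901994]]
[[298.02678662 209.55795813]]
[[255.79108328 297.06498081]
 [253.32717985 384.19291935]] [[534.64913703 244.99517294]]
```

```bash
python3 -m crank '[{"jaw":-0.4,"dx":-0.1,"dy":-0.05,"dz":2,"spin":0},{"jaw":-0.4,"dx":0,"dy":0,"dz":2,"spin":0},{"jaw":-0.4,"dx":0,"dy":0,"dz":2.2,"spin":0},{"jaw":-0.4,"dx":0,"dy":0,"dz":0,"spin":0},{"jaw":-0.4,"dx":0,"dy":0,"dz":0,"spin":0}]'
python3 go.py .635 -.2065 .068 1.2
python3 - <<'E'
from h import *
for n in("top","side"):
    cv2.imwrite(f"pics/{n}10.png",optics.capture(n)[:,:,::-1])
cv2.imwrite("pics/sz11.png",zoom(0,"pics/side10.png",280,80,380,190,6))
E
```

```text
t: 13.95
tcp_pos: [0.6383, -0.2076, 0.0767]
tool_rot: [0.185, 0.983, -0.0, 0.001]
wrist_force: [0.3, -0.2, -0.2]
width: 0.0594
t 13.95 tcp [ 0.6383 -0.2076  0.0767] tooly 1.1978 F [ 0.3 -0.2 -0.2] w 0.0594 q [-0.43  0.57  0.06  1.06  0.   -0.06]
need tool cm [ 0.35 -0.02  0.87] spin -0.002 tilt [ 0.002 -0.001 -1.   ]
```

View pics/sz11.png

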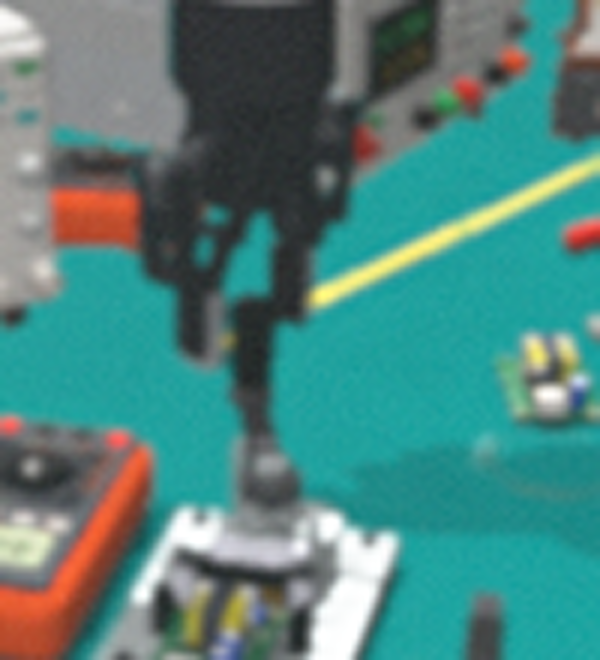

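```bash
python3 -m crank '[{"jaw":-0.4,"dx":0.2,"dy":0,"dz":0.9,"spin":0},{"jaw":0,"dx":0,"dy":0,"dz":0,"spin":0},{"jaw":0.3,"dx":0,"dy":0,"dz":0,"spin":0},{"jaw":0.7,"dx":0,"dy":0,"dz":0,"spin":0},{"jaw":0.7,"dx":0,"dy":0,"dz":0,"spin":0},{"jaw":0.7,"dx":0,"dy":0,"dz":0,"spin":0}]' 60
python3 go.py .635 -.2065 .068 1.2
python3 -m crank '[{"jaw":0.7,"dx":0,"dy":0,"dz":0,"spin":0}]'
python3 go.py .635 -.2065 .068 1.2
python3 - <<'E'
from h import *
for n in("top","side"):
    cv2.imwrite(f"pics/{n}11.png",optics.capture(n)[:,:,::-1])
cv2.imwrite("pics/sz12.png",zoom(0,"pics/side11.png",280,80,380,190,6))
E
```

```text
t: 14.8
tcp_pos: [0.6349, -0.2076, 0.0661]
tool_rot: [0.186, 0.983, -0.001, -0.0]
wrist_force: [-3.7, -3.3, 2.2]
width: 0.021
t 14.8 tcp [ 0.6349 -0.2076  0.0661] tooly 1.1971 F [-3.7 -3.3  2.2] w 0.021 q [-0.44  0.58  0.04  1.04 -0.   -0.06]
need tool cm [ 0.04  0.11 -0.19] spin -0.003 tilt [-0.001 -0.002 -1.   ]
t: 14.92
tcp_pos: [0.6349, -0.2076, 0.0661]
tool_rot: [0.186, 0.983, -0.001, -0.0]
wrist_force: [-4.1, -4.2, 2.5]
width: 0.021
t 14.93 tcp [ 0.6349 -0.2076  0.0661] tooly 1.197 F [-4.1 -4.2  2.5] w 0.021 q [-0.44  0.58  0.04  1.04 -0.   -0.06]
need tool cm [ 0.04  0.11 -0.19] spin -0.003 tilt [-0.001 -0.002 -1.   ]
```

View pics/sz12.png

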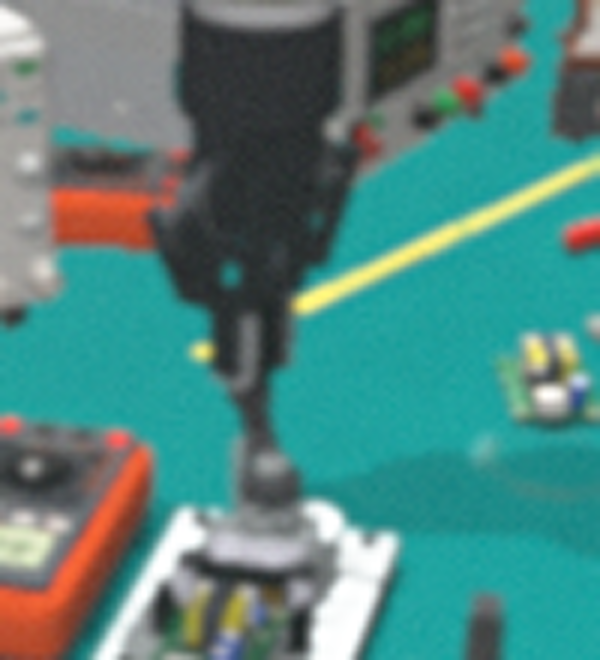

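```bash
cat > arc.py <<'E'
import numpy as np,sys
px,py=float(sys.argv[1]),float(sys.argv[2]); a,b,n=float(sys.argv[3]),float(sys.argv[4]),int(sys.argv[5])
ang=lambda f:.0635+np.pi+1.9-f
pt=lambda f:np.array([px,py])+.095*np.array([np.cos(ang(f)),np.sin(ang(f))])
ty=1.197;Y=np.array([np.cos(ty),np.sin(ty)]);X=np.array([-np.sin(ty),np.cos(ty)])
f=np.linspace(a,b,n+1);e=np.zeros(2)
for i in range(n):
    d=(pt(f[i+1])-pt(f[i]))*100; print(f[i+1].round(3),"dx",(d@X).round(2),"dy",(d@Y).round(2),"xy",pt(f[i+1]).round(4))
E
python3 arc.py .599 -.120 0 1.9 19
```

```text
0.1 dx 0.72 dy -0.62 xy [ 0.6264 -0.211 ]
0.2 dx 0.77 dy -0.55 xy [ 0.6172 -0.2132]
0.3 dx 0.83 dy -0.47 xy [ 0.6078 -0.2146]
0.4 dx 0.87 dy -0.38 xy [ 0.5983 -0.215 ]
0.5 dx 0.9 dy -0.3 xy [ 0.5888 -0.2145]
0.6 dx 0.93 dy -0.2 xy [ 0.5794 -0.213 ]
0.7 dx 0.94 dy -0.11 xy [ 0.5703 -0.2105]
0.8 dx 0.95 dy -0.02 xy [ 0.5614 -0.2072]
0.9 dx 0.95 dy 0.08 xy [ 0.5528 -0.203 ]
1.0 dx 0.93 dy 0.17 xy [ 0.5448 -0.198 ]
1.1 dx 0.91 dy 0.27 xy [ 0.5373 -0.1922]
1.2 dx 0.88 dy 0.36 xy [ 0.5304 -0.1857]
1.3 dx 0.84 dy 0.44 xy [ 0.5242 -0.1785]
1.4 dx 0.79 dy 0.52 xy [ 0.5187 -0.1707]
1.5 dx 0.74 dy 0.6 xy [ 0.514  -0.1625]
1.6 dx 0.67 dy 0.67 xy [ 0.5102 -0.1538]
1.7 dx 0.6 dy 0.73 xy [ 0.5073 -0.1447]
1.8 dx 0.53 dy 0.79 xy [ 0.5053 -0.1355]
1.9 dx 0.44 dy 0.84 xy [ 0.5042 -0.126 ]
```

```bash
python3 -m crank '[{"jaw":0.7,"dx":0.72,"dy":-0.62,"dz":0,"spin":0},{"jaw":0.7,"dx":0.77,"dy":-0.55,"dz":0,"spin":0},{"jaw":0.7,"dx":0.83,"dy":-0.47,"dz":0,"spin":0},{"jaw":0.7,"dx":0.87,"dy":-0.38,"dz":0,"spin":0},{"jaw":0.7,"dx":0,"dy":0,"dz":0,"spin":0}]' 80
python3 go.py .5983 -.215 .066 1.197
```

```text
t: 15.65
tcp_pos: [0.5981, -0.215, 0.0662]
tool_rot: [0.186, 0.983, -0.001, 0.001]
wrist_force: [2.0, -5.1, -1.0]
width: 0.021
t 15.65 tcp [ 0.5981 -0.215   0.0662] tooly 1.197 F [ 2.  -5.1 -1. ] w 0.021 q [-0.47  0.52 -0.06  0.99 -0.   -0.1 ]
need tool cm [-0.02  0.    0.02] spin -0.0 tilt [ 0.001 -0.002 -1.   ]
```

```bash
python3 -m crank '[{"jaw":0.7,"dx":0.9,"dy":-0.32,"dz":0,"spin":0},{"jaw":0.7,"dx":0.93,"dy":-0.22,"dz":0,"spin":0},{"jaw":0.7,"dx":0.94,"dy":-0.11,"dz":0,"spin":0},{"jaw":0.7,"dx":0.95,"dy":-0.02,"dz":0,"spin":0},{"jaw":0.7,"dx":0.95,"dy":0.08,"dz":0,"spin":0},{"jaw":0.7,"dx":0.93,"dy":0.17,"dz":0,"spin":0},{"jaw":0.7,"dx":0,"dy":0,"dz":0,"spin":0}]'
python3 go.py .5448 -.198 .066 1.197
```

```text
t: 16.52
tcp_pos: [0.544, -0.198, 0.0662]
tool_rot: [0.186, 0.983, -0.001, 0.0]
wrist_force: [-0.6, -5.0, -0.4]
width: 0.0208
t 16.52 tcp [ 0.544  -0.198   0.0662] tooly 1.1973 F [-0.6 -5.  -0.4] w 0.0208 q [-0.49  0.42 -0.22  0.93 -0.   -0.11]
need tool cm [-0.07  0.03  0.02] spin 0.0 tilt [ 0.    -0.002 -1.   ]
```

```bash
python3 -m crank '[{"jaw":0.7,"dx":0.91,"dy":0.27,"dz":0,"spin":0},{"jaw":0.7,"dx":0.88,"dy":0.36,"dz":0,"spin":0},{"jaw":0.7,"dx":0.84,"dy":0.44,"dz":0,"spin":0},{"jaw":0.7,"dx":0.79,"dy":0.52,"dz":0,"spin":0},{"jaw":0.7,"dx":0.74,"dy":0.6,"dz":0,"spin":0},{"jaw":0.7,"dx":0.67,"dy":0.67,"dz":0,"spin":0},{"jaw":0.7,"dx":0,"dy":0,"dz":0,"spin":0}]'
python3 go.py .5102 -.1538 .066 1.197
python3 - <<'E'
from h import *
for n in("top","side"):
    cv2.imwrite(f"pics/{n}12.png",optics.capture(n)[:,:,::-1])
cv2.imwrite("pics/sz13.png",zoom(0,"pics/side12.png",280,110,380,220,6))
cv2.imwrite("pics/tz13.png",zoom(0,"pics/top12.png",320,160,450,260,6))
E
```

```text
t: 17.4
tcp_pos: [0.5093, -0.1535, 0.0661]
tool_rot: [0.185, 0.983, -0.001, -0.0]
wrist_force: [-2.2, -4.4, 1.5]
width: 0.021
t 17.4 tcp [ 0.5093 -0.1535  0.0661] tooly 1.1977 F [-2.2 -4.4  1.5] w 0.021 q [-0.44  0.34 -0.34  0.89 -0.   -0.07]
need tool cm [-0.09  0.01  0.01] spin 0.001 tilt [-0.001 -0.001 -1.   ]
```

View pics/sz13.png

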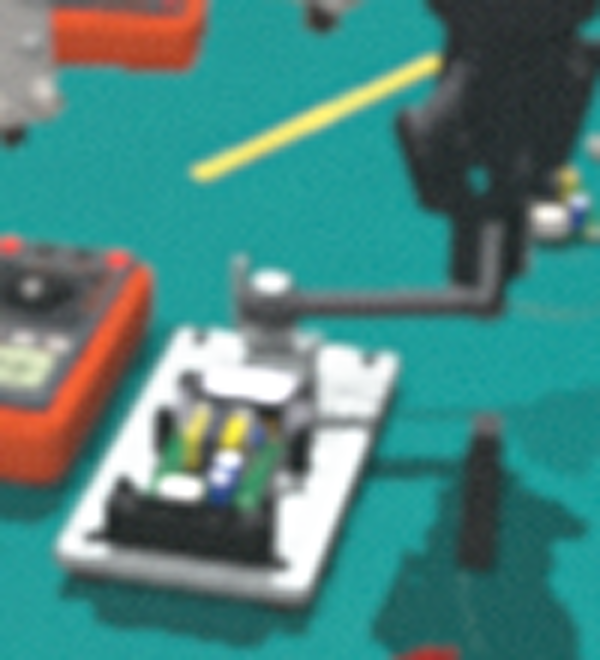

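View pics/tz13.png

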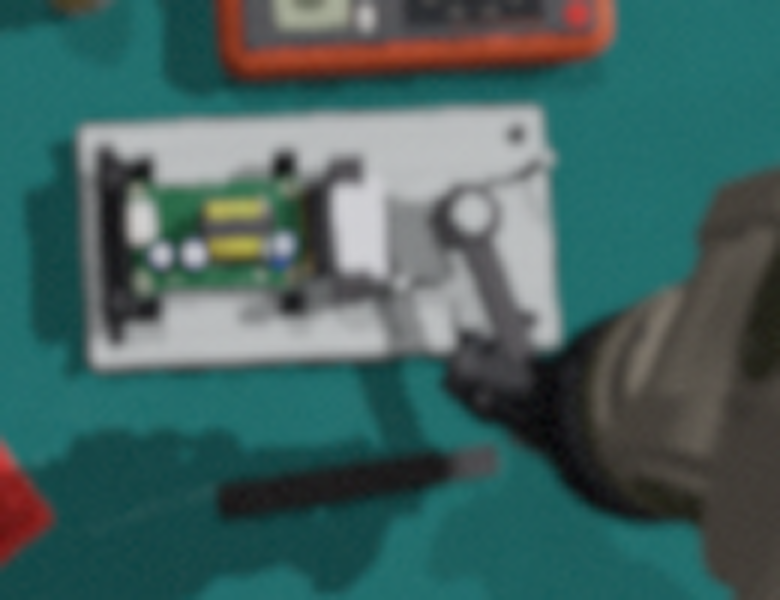

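```bash
python3 - <<'E'
import numpy as np
from scipy.optimize import least_squares
P=np.array([(.6349,-.2076),(.5981,-.215),(.544,-.198),(.5093,-.1535)])
for fr in(0,1):
    f=lambda p:np.hypot(*(P-p[:2]).T)-(p[2] if fr else .095)
    r=least_squares(f,[.6,-.12,.095]);p=r.x;print(p.round(4),f(p).round(5))
    print([(.0635+np.pi+1.9-(np.arctan2(*(q-p[:2])[::-1])%(2*np.pi))).round(3) for q in P], p[:2]+.095*np.array([np.cos(np.pi+.0635),np.sin(np.pi+.0635)]))
E
python3 arc.py .5985 -.120 1.6 1.9 4
```

```text
[ 0.5982 -0.12    0.095 ] [-1.e-05  1.e-05 -1.e-05  0.e+00]
[np.float64(-0.004), np.float64(0.394), np.float64(1.0), np.float64(1.603)] [ 0.50338611 -0.12601444]
[ 0.5982 -0.12    0.095 ] [-1.e-05  1.e-05 -1.e-05  0.e+00]
[np.float64(-0.004), np.float64(0.394), np.float64(1.0), np.float64(1.603)] [ 0.50338249 -0.12602281]
1.675 dx 0.46 dy 0.54 xy [ 0.5074 -0.147 ]
1.75 dx 0.42 dy 0.58 xy [ 0.5057 -0.1401]
1.825 dx 0.37 dy 0.61 xy [ 0.5044 -0.1331]
1.9 dx 0.33 dy 0.63 xy [ 0.5037 -0.126 ]
```

```bash
python3 -m crank '[{"jaw":0.7,"dx":0.46,"dy":0.54,"dz":0,"spin":0},{"jaw":0.7,"dx":0.42,"dy":0.58,"dz":0,"spin":0},{"jaw":0.7,"dx":0.37,"dy":0.6,"dz":0,"spin":0},{"jaw":0.7,"dx":0.3,"dy":0.6,"dz":0,"spin":0},{"jaw":0.7,"dx":0,"dy":0,"dz":0,"spin":0},{"jaw":0.7,"dx":0,"dy":0,"dz":0,"spin":0}]'
python3 go.py .5034 -.126 .066 1.197
python3 - <<'E'
from h import *
for n in("top","side"):
    cv2.imwrite(f"pics/{n}13.png",optics.capture(n)[:,:,::-1])
cv2.imwrite("pics/sz14.png",zoom(0,"pics/side13.png",280,110,380,220,6))
cv2.imwrite("pics/tz14.png",zoom(0,"pics/top13.png",320,160,450,260,6))
E
```

```text
t: 18.25
tcp_pos: [0.5034, -0.1262, 0.0661]
tool_rot: [0.186, 0.983, -0.001, -0.0]
wrist_force: [-2.8, -4.6, 4.6]
width: 0.0209
t 18.25 tcp [ 0.5034 -0.1262  0.0661] tooly 1.1976 F [-2.8 -4.6  4.6] w 0.0209 q [-0.4   0.32 -0.37  0.88 -0.   -0.03]
need tool cm [0.01 0.02 0.01] spin 0.001 tilt [-0.001 -0.001 -1.   ]
```

View pics/sz14.png

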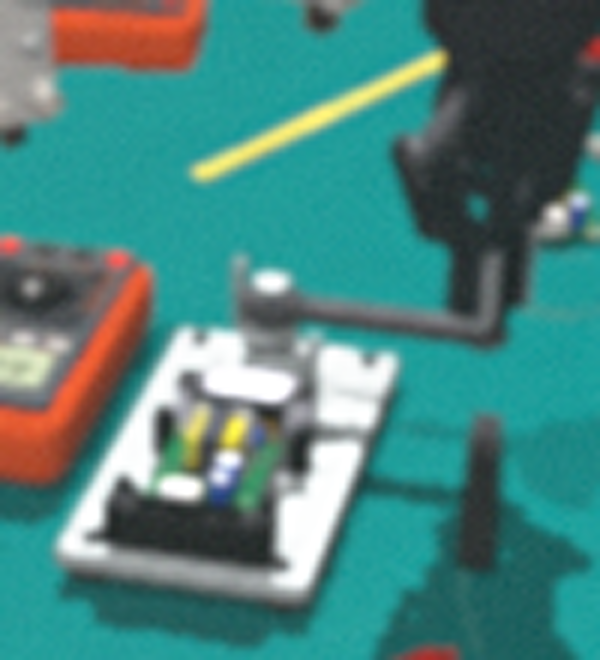

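View pics/tz14.png

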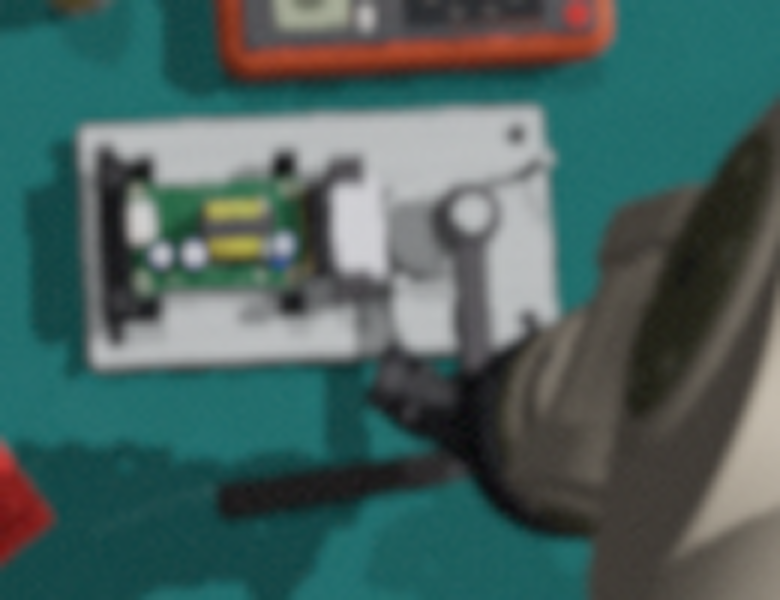

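Run:
```python
from fit import *
C=(.59545,-.0456,.0635)
for y,k in((.026,"t"),):
  P=[]
  for a in(-1,1):
    for b in(-1,1):
      q=np.array([[a*.0195-.0012,y+b*.0323,.0286],[a*.0195+.0012,y+b*.0323,.0286]]); P.append((xf(C,q),(0,0,255)))
  a=cv2.imread
  draw("top","pics/top13.png",P,(330,175,390,222),10,"pics/o5a.png")
  draw("top","pics/top9.png",P,(330,175,390,222),10,"pics/o5b.png")
cv2.imwrite("pics/o5.png",np.vstack([cv2.imread("pics/o5a.png"),cv2.imread("pics/o5b.png")])[:, :][::1][:940])
im=cv2.imread("pics/o5.png");cv2.imwrite("pics/o5.png",cv2.resize(im,None,fx=.63,fy=.63))
```

```text
(no output)
```

View pics/o5.png

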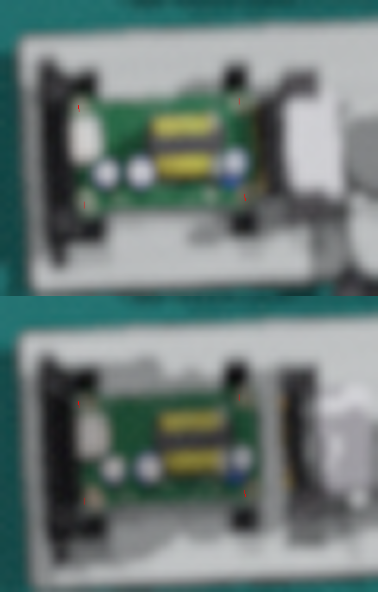

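```bash
python3 -c "
from workcell import bot
print(bot.state()['wrist_force'],bot.state()['width']);print(bot.hand_in())"
```

```text
[-2.64914292 -5.09722039  4.28359457] 0.0204915251198033
the job is handed in; nothing more can be done
None
```

The green supply board lies flat in the nest between the corner guides, its white connector at the closed end, and I let go of it there. I then swung the cam lever clockwise to the highest lift, and the gripper still holds it with 80 N. I handed the job in at about 18.4 s of the 45 s allowed.

**Lever angle:** a circle fitted to the measured grip positions matched the 95 mm lever radius to within 0.01 mm. The lever stands at about 1.90 rad, with the arm pointing along the cradle's -x axis. In the last top picture the arm covers where the index line should be, so I could not compare it with the line directly.

**Board position:** the last top picture shows the contact head tight against the board's plain end. The board has been pushed about 3 to 4 mm towards the closed end and lines up with the seat position. In the side view the fence hid the connector-end corners of the board, so that end was checked only from the top camera.

**Forces and bystanders:** the wrist readings I took stayed below about 11 N, and the last one was about 7 N. I moved only the board and the lever. I saw no contact with the red and orange look-alikes, the other green board or the other bench items, but I did not measure their positions again at the end.

**Calibration:** the two cameras disagreed by about 1 mm, which is within the stated calibration error.

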